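Tip a cleaned heat sink out of the ultrasonic bath's dip basket

ROBOT

A 6-joint arm with a two-finger parallel gripper is mounted at the origin on a cart in front of the work surface, level with it; the furniture and walls round the work are solid. World frame = base frame: x ahead of the robot, y to its left, z up, the work surface at z = 0. Lengths are in m, angles in degrees, forces in N, time in s.
With the tool pointing down it reaches from about 0.4 to 0.825 m from the base axis. Payload 7 kg.
Tool frame: the origin (TCP) lies midway between the tips of the shut fingers; the grasp point (between the pads) lies r.grip_depth behind it (r.grip_depth is the distance from the TCP to the grasp point, in m); z points along the fingers, y is the direction in which the jaws open and shut (so a half turn about z gives the same grasp; the last joint's range is limited). The gripper opens to 88 mm and grips with 3 to 60 N. Pads are 19 mm wide; open, the fingers measure 130 mm over their backs; the gripper's body (78 mm by 193 mm) begins 47 mm behind the grasp point.
Start: joints at [91.679, 20.546, 0.682, 0, -70.136, -16.507], TCP at [0.173, 0.652, 0.227] pointing down, gripper open.
Joint ranges: [-176.03, 176.03], [-82.01, 121.73], [-58.28, 71.71], [-173.87, 95.51], [-174.79, -0.11], [-173.66, 173.66]. Speed limits (degrees/s): [136.94, 136.94, 172.46, 180, 180, 180].

INTERFACE

Orientations are given as [roll, pitch, yaw] about the fixed x, y, z axes, in that order (R = Rz(yaw) Ry(pitch) Rx(roll)).
In Python, from plant import r, imaging, close_job gives the robot as it stands.
- The arm moves only by the tool step_arm, never from a script. Its argument "commands" is a list of rows, each a list of 2 entries, a list of its own where there are three numbers: the shift along the tool's x, y, z in mm, then the turn about the tool's z in degrees. In form: [[[x, y, z], twist], ...]. A call has 1 to 20 rows; each row shifts and turns the commanded pose from where the row before left it, along the tool's axes as they then stand; what a row does not reach is not made up. A row lasts 1/8 s, in which the tool goes at most 62.5 mm and 10.7 degrees, less where a joint would pass 70% of its speed; a pose out of reach is approached as far as the arm can. A call with a gripper value outside its range is refused whole. "gripper" is the closure, from 0 (fully open) to 1 (shut), set as the call begins (left out, the last holds). The fingers move at their own pace and stop on an object; "grip_force" is the grip in N (left out, the last holds). Time passes only in rows, so rows that do not move let the fingers close. It gives the time, the measured TCP pose, the force and the opening at its end, in the units of the state.
- r.get_state(): the state, without advancing time (a new reading comes with each control period).
- imaging.capture(name): name is "scene" or "top" or "wrist"; returns a dict with "img" (400x640x3 uint8, red, green, blue), "z_map" (400x640 float32, m along the optical axis (not along the pixel's ray), 0 where there is no reading), "vfov" (degrees; the focal length in pixels is half the picture's height over the tangent of half this angle, whatever the lens; pixels are square), "cx", "cy" (the principal point, pixels), "extrinsics" (4x4, takes a point from camera to world coordinates); the wrist camera has in their place "T_tool_cam" (4x4, takes a point from camera to tool coordinates, whose origin is the TCP and whose axes are the flange's). Camera axes: x right, y down, z forward; pixel columns grow to the right and rows downward; lengths in m; the calibration is good to about 2 mm. A picture is of the moment at which its call begins: read the wrist's pose just before it.
- close_job(): hands the job in, once; it reports no verdict.
The state is a dict: "time_s": time; "joints": joint angles; "qd": joint speeds; "joint_torque": joint torques, N m; "tcp_pos": TCP position; "eef_rot": TCP orientation; "contact_force": force on the tool from outside, world axes, zero at the start; "moment": the same for the moment, N m; "gripper_width": finger opening in m.
Only numpy, scipy, OpenCV 4.12 (cv2) and the standard library are available. Lean on these libraries where they do the work, as an engineer would, in place of code of your own. Each camera call takes 0.05 s, during which the arm holds its last target.

TASK

Lift the basket out of the drained ultrasonic bath by its swing handle, stand it on the black rubber drip mat and fold the handle right back over the closed end. Then take the basket by its side walls, bring the flap end low over the steel tray and tip it to about 45 degrees so that the freshly cleaned heat sink slides out through the flap and comes to lie flat in the tray, fins up; it must not drop from a height or be touched by the robot. Level the empty basket and stand it back on the drip mat, handle still folded back and flap closed, leaving the other things on the bench alone.

Things in the scene. Friction and masses are not known exactly. Their poses are not given: they have to be found in the camera images.
- bath: Benchtop ultrasonic bath, drained, white housing 130 (its x) x 210 (its y) x 122 mm high, control panel with two knobs on its -x side, fixed. Open tank 92 (x) x 180 (y) mm inside; tank floor 45 mm above the bench. Origin: centre of its underside. It stands left or right of the mat; the tray is on the other side.
- mat: Black ribbed rubber drip mat 140 (its x) x 220 (its y) x 5 mm lying on the bench between bath and tray, fixed. Origin: centre of its underside; its top is at z = 4 mm (ribs to 5).
- tray: Shallow steel tray with a pale blue lint-free pad, 150 (its x) x 210 (its y) x 18 mm high outside (rim bead to 21 mm), walls 3 mm, inner floor 3 mm above the bench, fixed. Origin: centre of its underside.
- basket: Slotted steel dip basket, loose, 0.29 kg empty, at the start in the tank. Body 140 (its x) x 62 (y) mm outside, 54 mm high; walls 3 mm, plain outside; floor 4 to 7 mm above its feet. Origin: centre of the plane of its feet; z up. Closed end at x = -70, flap end at x = +70 mm. Ears for the handle rise from the side walls at x = 0 to z = 72 mm.
- lip (a point): Middle of the pouring edge at the flap end: basket frame (70, 0, 7) mm, top face of the basket's floor. Axes as the basket's.
- flap (a joint): Light aluminium flap (51 wide x 40 mm) that closes the flap end; hinged on a rod at basket (66, 0, 50) mm along the basket's y. 0 = closed (hangs straight down when the basket is level), grows as it swings outwards, to 1.7. Swings freely by its own weight.
- handle (a joint): Swing handle of the basket; axis along the basket's y through basket (0, 0, 64) mm. 0 = upright, +1.5 = folded back over the closed end, -1.5 = folded over the flap end. A little stiff: stays up near upright, falls by itself beyond about 0.8. Upright it is in the way of a gripper that takes the side walls.
- handle_bar (a point): Middle of the handle's black plastic grip, 12 mm thick, 40 mm long along the basket's y, 60 mm from the handle's axis. Axes turn with the handle: y along the grip, z away from the handle's axis.
- heat_sink: Server processor heat sink, copper base and aluminium fins, 96 (its x) x 52 (its y) x 27 mm high, about 0.19 kg, loose, lying fins up in the basket with its length along the basket. Origin: centre of its underside; z towards the fins. Freshly cleaned: must not be touched by the robot.
- esd_brush: Black dust brush 166 mm long, lying at the front of the bench; bystander, origin at its underside.
- side_cutters: Side cutters with orange handles, 138 mm long, at the front of the bench; bystander, origin at its underside.
- kapton_roll: Amber tape roll, 72 mm across, 13 mm high, lying behind the mat; bystander, origin under its centre.
- bit_case: Dark bit case 100 x 44 x 16 mm, behind; bystander, origin under its centre.
- marker: Black marker pen 131 mm long, lying at the back left; bystander, origin at its underside.

How it is judged:
By the outcome, as a careful person would: the job done as asked, in the order asked, and still so for the second after the job is handed in, with the robot touching nothing.
It also fails if it takes over 72 s, if anything falls off the work surface, if the arm or the gripper's body presses on something with over 40 N, if the wrist force passes 120 N, or if a joint passes its speed limit or range.

## Working session

There is one attempt and no reset: what is moved stays moved. The work goes in short steps, Python scripts to look and compute and a tool call to move; the robot and the scene stay as the last step left them, time stands still between calls to the robot, and variables do not carry over. Pictures are saved under pics/ and viewed, and the job is handed in when it is done.

Besides the shell and the picture viewer there is one more tool, called after "Emit:" by a JSON object that holds its "method" and its "body". step_arm: Moves the arm, as the interface text tells. Its arguments: {"type":"object","properties":{"commands":{"type":"array","items":{"type":"array"}},"gripper":{"type":"number"},"grip_force":{"type":"number"}},"required":["commands"]}

```bash
ls; mkdir -p pics; cat > h.py <<'E'
import numpy as np, cv2
from plant import r, imaging, close_job
from scipy.spatial.transform import Rotation as R
def cap(name,fn=None):
    s=r.get_state(); c=imaging.capture(name)
    if fn: cv2.imwrite('pics/'+fn,c['img'][:,:,::-1])
    f=200/np.tan(np.radians(c['vfov'])/2); c['f']=f
    if name=='wrist':
        T=np.eye(4);T[:3,:3]=R.from_euler('xyz',s['eef_rot'],degrees=True).as_matrix();T[:3,3]=s['tcp_pos']
        c['T']=T@c['T_tool_cam']
    else: c['T']=c['extrinsics']
    return c
def cloud(c):
    z=c['z_map'];v,u=np.mgrid[0:400,0:640]
    P=np.stack([(u-c['cx'])/c['f']*z,(v-c['cy'])/c['f']*z,z],-1)
    W=P@c['T'][:3,:3].T+c['T'][:3,3]; W[z<=0]=np.nan
    return W
def ray(c,u,v,h):
    d=c['T'][:3,:3]@np.array([(u-c['cx'])/c['f'],(v-c['cy'])/c['f'],1]);o=c['T'][:3,3]
    return o+d*(h-o[2])/d[2]
E
python3 - <<'E'
from h import *
s=r.get_state();print(s,r.grip_depth)
for n in['scene','top','wrist']:
    c=cap(n,n+'0.png');print(n,c['T'].round(3).tolist(),c['f'])
E
```

```text
pics
{'time_s': 0.0, 'joints': array([ 9.16816632e+01,  2.05916412e+01,  6.34380027e-01, -1.94808436e-02,
       -7.01360864e+01, -1.65065748e+01]), 'qd': array([ 0.00936232,  0.04179032, -0.00408857, -0.03858772, -0.01450445,
       -0.03039134]), 'joint_torque': array([-2.26601669e-04, -5.82713056e+01,  2.93053490e+01,  6.99742064e+00,
        6.96349656e-03, -1.38752503e-04]), 'tcp_pos': array([0.17261805, 0.65205381, 0.22562698]), 'eef_rot': array([ 1.79905296e+02, -8.96638411e-03, -1.48315384e+01]), 'contact_force': array([-0.07089759,  0.09790406, -0.0753074 ]), 'moment': array([0.02228529, 0.00941398, 0.0027308 ]), 'gripper_width': 0.08786360819205585} 0.0188
scene [[0.797, -0.297, 0.526, -0.344], [-0.604, -0.413, 0.681, -1.032], [0.015, -0.861, -0.508, 0.977], [0.0, 0.0, 0.0, 1.0]] 495.385073785038
top [[0.027, -0.983, 0.181, 0.232], [-1.0, -0.028, -0.0, 0.087], [0.005, -0.181, -0.984, 1.692], [0.0, 0.0, 0.0, 1.0]] 519.2261100323049
wrist [[-0.256, -0.929, -0.267, 0.245], [-0.967, 0.247, 0.07, 0.634], [0.001, 0.276, -0.961, 0.384], [0.0, 0.0, 0.0, 1.0]] 316.8029237151693
```

View pics/scene0.png

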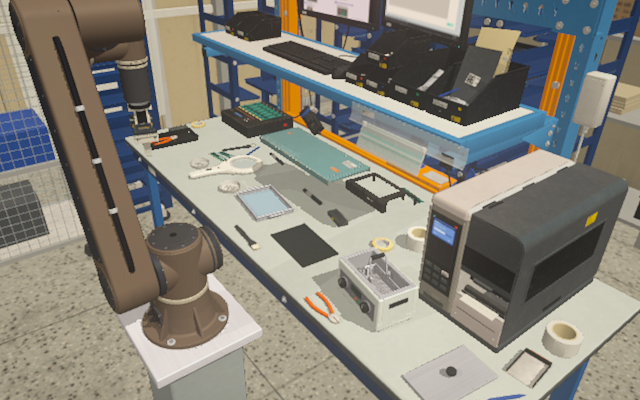

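View pics/top0.png

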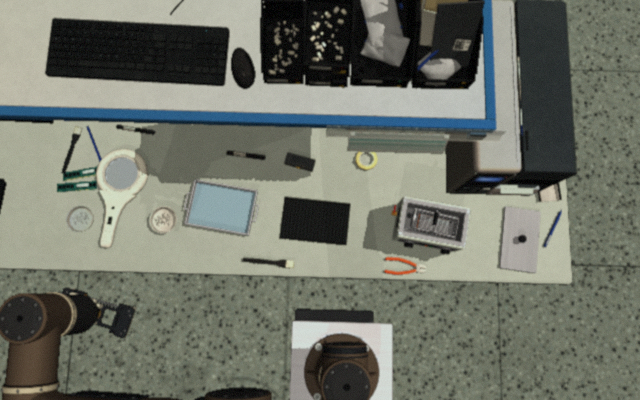

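View pics/wrist0.png

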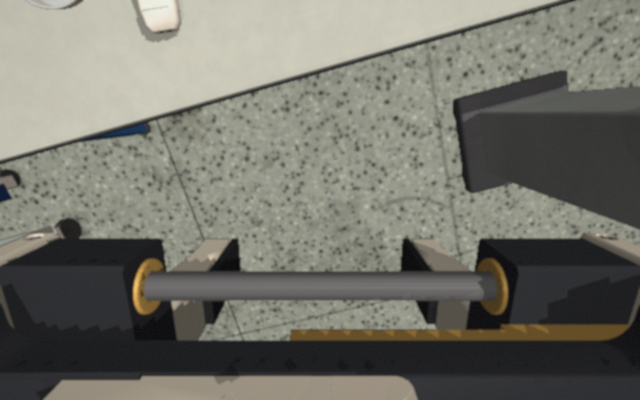

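```bash
python3 - <<'E'
from h import *
c=cap('top');W=cloud(c);np.save('topW.npy',W)
im=c['img'];cv2.imwrite('pics/topcrop.png',cv2.resize(im[110:290,170:530,::-1],None,fx=2.2,fy=2.2,interpolation=cv2.INTER_CUBIC))
hsv=cv2.cvtColor(im,cv2.COLOR_RGB2HSV)
# tray blue
def rect(m,h,name):
    n,l,st,ce=cv2.connectedComponentsWithStats(m.astype(np.uint8))
    i=1+np.argmax(st[1:,4]);p=np.argwhere(l==i)[:,::-1]
    w=np.array([ray(c,u,v,h)[:2] for u,v in p]).astype(np.float32)
    print(name,st[i],cv2.minAreaRect(w))
u=np.arange(640)[None,:]+np.zeros((400,1));v=np.arange(400)[:,None]+np.zeros((1,640))
box=lambda a,b,cc,d:(u>a)&(u<b)&(v>cc)&(v<d)
rect(box(180,260,170,240)&(hsv[...,1]>50)&(hsv[...,0]>85)&(hsv[...,0]<115),.003,'traypad')
rect(box(270,355,190,250)&(hsv[...,2]<50),.005,'mat')
rect(box(380,475,185,255)&(W[...,2]>.112)&(W[...,2]<.132),.122,'bath')
# heights
print('shelf edge', [W[vv,300].round(3).tolist() for vv in (60,100,110,118,125,130)])
print('printer',[W[vv,500].round(3).tolist() for vv in (20,100,130,150,180)])
print('mouse of things', [ (n,W[vv,uu].round(3).tolist()) for n,uu,vv in (('roll',366,160),('case',300,160),('brush',260,262),('cutters',405,265),('lid',520,240),('tin',160,220))])
E
```

```text
traypad [250 210   1   1   1] ((0.49903109669685364, 0.3103637993335724), (0.0, 0.0), 0.0)
mat [ 280  198   70   46 2636] ((0.47031792998313904, 0.09678761661052704), (0.21468985080718994, 0.13357514142990112), 85.5660629272461)
bath [ 397  196   73   53 1218] ((0.45949095487594604, -0.26624464988708496), (0.21075394749641418, 0.13026849925518036), 80.88565063476562)
shelf edge [[0.803, 0.142, 0.487], [0.699, 0.138, 0.484], [0.672, 0.137, 0.488], [0.652, 0.137, 0.487], [0.639, 0.137, 0.474], [0.78, 0.155, -0.004]]
printer [[0.999, -0.406, 0.36], [0.762, -0.397, 0.361], [0.638, -0.351, 0.48], [0.621, -0.39, 0.366], [0.562, -0.423, 0.267]]
mouse of things [('roll', [0.681, -0.07, -0.002]), ('case', [0.67, 0.151, 0.017]), ('brush', [0.329, 0.268, 0.012]), ('cutters', [0.334, -0.201, -0.007]), ('lid', [0.422, -0.565, 0.029]), ('tin', [0.458, 0.604, -0.0])]
```

View pics/topcrop.png

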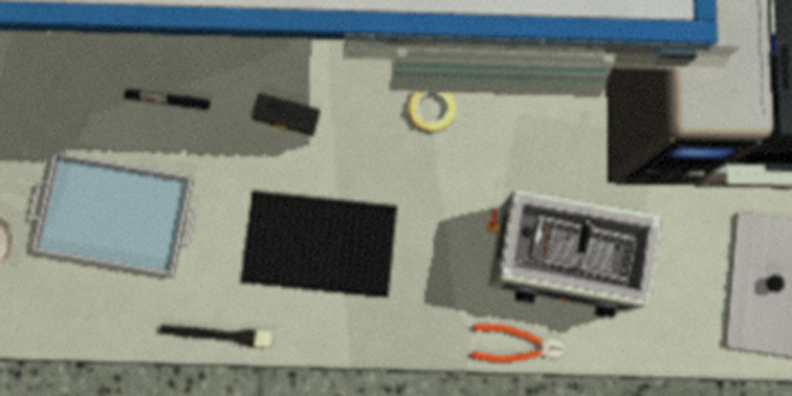

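```bash
cat >> h.py <<'E'
def plan(pts,yaw0=None,p0=None):
    """pts: list of (x,y,z) world; prints tool-frame deltas mm"""
    s=r.get_state(); p=np.array(s['tcp_pos']) if p0 is None else np.array(p0)
    rot=np.array(s['eef_rot']) 
    if yaw0 is not None: rot=np.array([180,0,yaw0])
    M=R.from_euler('xyz',rot,degrees=True).as_matrix()
    for q in pts:
        q=np.array(q);d=M.T@(q-p)*1000;print(q.round(4),'tool d',d.round(1),'n>=',np.linalg.norm(d)/62.5);p=q
def st():
    s=r.get_state();print('t',round(s['time_s'],2),'tcp',np.round(s['tcp_pos'],4),'rot',np.round(s['eef_rot'],2),'F',np.round(s['contact_force'],2),'M',np.round(s['moment'],2),'w',round(s['gripper_width'],4),'j',np.round(s['joints'],0))
E
python3 - <<'E'
from h import *
plan([(.40,.50,.33),(.47,.25,.33),(.46,-.26,.33)])
c=cap('top');W=cloud(c);im=c['img']
print(im[210,225],im[225,250])
hsv=cv2.cvtColor(im,cv2.COLOR_RGB2HSV).astype(int);print(hsv[210,225])
m=np.zeros((400,640),np.uint8);m[170:245,180:262]=1
m&=((im[...,2].astype(int)-im[...,0])>25).astype(np.uint8)
p=np.argwhere(m)[:,::-1];w=np.array([ray(c,a,b,.003)[:2] for a,b in p]).astype(np.float32);print(len(p),cv2.minAreaRect(w))
E
```

```text
[0.4  0.5  0.33] tool d [ 258.7   89.1 -103.9] n>= 4.682940486565879
[0.47 0.25 0.33] tool d [1.317e+02 2.238e+02 2.000e-01] n>= 4.1538415954390935
[ 0.46 -0.26  0.33] tool d [120.9 495.6   0.5] n>= 8.161568476708384
[145 167 174] [140 139 132]
[ 97  43 174]
2088 ((0.5055081248283386, 0.40688425302505493), (0.18639473617076874, 0.13229899108409882), 81.7369155883789)
```

Emit:
{"method": "step_arm", "body": {"commands": [[[52, 18, -21], 0], [[52, 18, -21], 0], [[52, 18, -21], 0], [[52, 18, -21], 0], [[52, 18, -21], 0], [[26, 45, 0], 0], [[26, 45, 0], 0], [[26, 45, 0], 0], [[26, 45, 0], 0], [[26, 45, 0], 0], [[13.4, 55, 0], 0], [[13.4, 55, 0], 0], [[13.4, 55, 0], 0], [[13.4, 55, 0], 0], [[13.4, 55, 0], 0], [[13.4, 55, 0], 0], [[13.4, 55, 0], 0], [[13.4, 55, 0], 0], [[13.4, 55, 0], 0], [[0, 0, 0], -5.7]], "gripper": 0}}

```text
time_s: 2.75
tcp_pos: [0.4582, -0.2645, 0.3308]
eef_rot: [180.0, 0.1, -9.3]
contact_force: [-0.2, 1.0, -0.8]
gripper_width: 0.0878
```

```bash
python3 - <<'E'
from h import *
st();c=cap('wrist','w1.png');cap('scene','s1.png');W=cloud(c);np.savez('w1.npz',W=W,T=c['T'],f=c['f'],cx=c['cx'],cy=c['cy'],img=c['img'])
E
```

```text
t 2.75 tcp [ 0.4582 -0.2645  0.3308] rot [ 1.7998e+02  9.0000e-02 -9.3100e+00] F [-0.16  1.   -0.76] M [0.12 0.06 0.03] w 0.0878 j [ -9.   4.  -8.   0. -79.  89.]
```

View pics/w1.png

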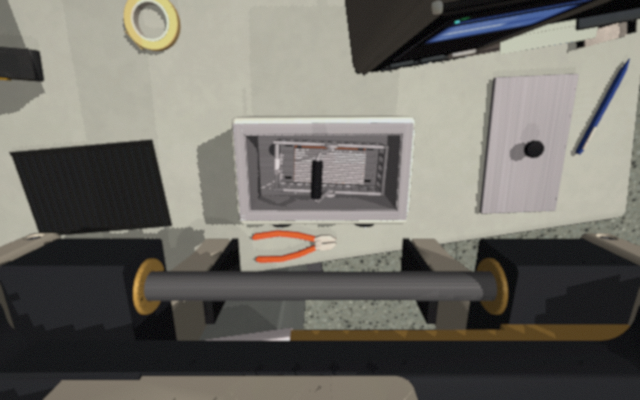

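View pics/s1.png

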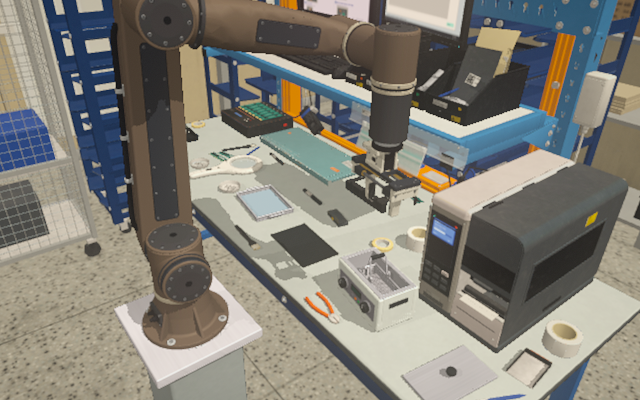

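```bash
python3 - <<'E'
from h import *
d=np.load('w1.npz');W=d['W'];im=d['img']
cv2.imwrite('pics/w1c.png',cv2.resize(im[110:235,225:420,::-1],None,fx=4,fy=4,interpolation=cv2.INTER_CUBIC))
# bar: dark pixels with z>.15
m=(im.max(-1)<60);m[:, :305]=0;m[:,330:]=0;m[:155]=0;m[205:]=0
print(m.sum(),np.nanmedian(W[m],0),np.nanmin(W[m],0),np.nanmax(W[m],0))
c=dict(T=d['T'],f=d['f'],cx=d['cx'],cy=d['cy'])
p=np.argwhere(m)[:,::-1]
w=np.array([ray(c,a,b,.174)[:2] for a,b in p]).astype(np.float32);print(cv2.minAreaRect(w),w.mean(0))
z=W[...,2]; zz=z[110:235:6,230:420:8];print((zz*1000).round(0).astype(int))
E
```

```text
360 [ 0.46683214 -0.26136626  0.1725168 ] [ 0.44775884 -0.26919931  0.16874024] [ 0.4865112  -0.25292188  0.17497668]
((0.4676007926464081, -0.2613600790500641), (0.01026991568505764, 0.0382595956325531), 80.22578430175781) [ 0.46733096 -0.26134288]
[[                  -2                    0                    0
                     0                    0                    0
                    -1                    0 -9223372036854775808
                    -1                    2                   -1
                    -1                    1                    1
                     1                   -2                    2
                     1                    1                   -1
                     1                    1                   -1]
 [                   1                   -1                  103
                   105                  108                  111
                   115                  115                  113
                   115                  114                  115
                   115                  115                  115
    
[... 9452 characters left out ...]
854775808                    0                    1
                    -1                   -1                    0]
 [                  -2                    1                    0
                     1                    0                    1
                     8                    5                   -1
                    -1                   -1                   -1
                     0                    0                    0
                     0                    1                   -1
                     1                    0                    0
                     0                    1                    0]]<stdin>:10: RuntimeWarning: invalid value encountered in cast
```

View pics/w1c.png

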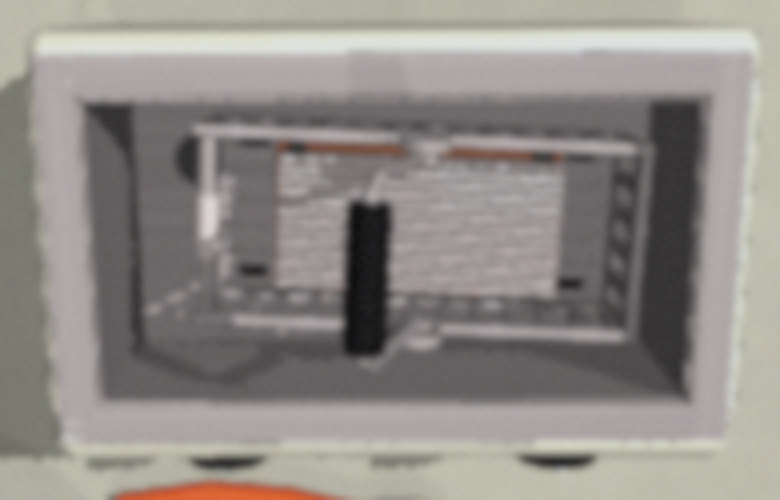

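```bash
python3 - <<'E'
from h import *
d=np.load('w1.npz');W=d['W'];im=d['img'];z=W[...,2]
m=np.zeros(z.shape,bool);m[135:200,262:395]=1
k=m&(z>.095)&(z<.105)
# remove tank walls: within tank interior
P=W[k][:,:2].astype(np.float32)
th=np.radians(-9);A=np.array([[np.cos(th),np.sin(th)],[-np.sin(th),np.cos(th)]])
Q=(P-[.4595,-.2662])@A.T   # bath coords
for lo in range(-50,60,5): 
    s=(Q[:,0]*1000>=lo)&(Q[:,0]*1000<lo+5); print(lo,s.sum(), (Q[s,1].min()*1000).round() if s.any() else '',(Q[s,1].max()*1000).round() if s.any() else '')
s=(np.abs(Q[:,0])<.043)&(np.abs(Q[:,1])<.087)
print(cv2.minAreaRect(P[s]))
k2=m&(z>.108)&(z<.119); print('ears'); 
for p in np.argwhere(k2): 
    q=W[p[0],p[1]];t=A@(q[:2]-[.4595,-.2662])
    if abs(t[0])<.045 and abs(t[1])<.05: print(p,q.round(3),(t*1000).round())
v=np.zeros((400,640),np.uint8);zz=np.nan_to_num(z);
vis=cv2.applyColorMap((np.clip((zz-.04)/.14,0,1)*255).astype(np.uint8),cv2.COLORMAP_JET)
cv2.imwrite('pics/w1d.png',cv2.resize(vis[110:235,225:420],None,fx=4,fy=4,interpolation=cv2.INTER_NEAREST))
E
```

```text
-50 0  
-45 0  
-40 0  
-35 5 -91.0 -90.0
-30 84 -91.0 -19.0
-25 198 -91.0 60.0
-20 65 -91.0 62.0
-15 34 -90.0 59.0
-10 33 -91.0 59.0
-5 30 -90.0 60.0
0 42 -91.0 60.0
5 39 -91.0 60.0
10 39 -90.0 59.0
15 42 -81.0 59.0
20 30 -80.0 58.0
25 35 -81.0 58.0
30 166 -81.0 57.0
35 193 -48.0 59.0
40 0  
45 0  
50 0  
55 0  
((0.4638630747795105, -0.2768907845020294), (0.14094851911067963, 0.0629793107509613), 78.32526397705078)
ears
[144 325] [ 0.495 -0.276  0.111] [37. -4.]
[144 326] [ 0.495 -0.277  0.111] [37. -5.]
[144 327] [ 0.495 -0.278  0.114] [37. -6.]
[144 328] [ 0.495 -0.279  0.112] [37. -7.]
[144 329] [ 0.495 -0.281  0.112] [37. -9.]
[144 330] [ 0.494 -0.282  0.109] [ 37. -10.]
[144 331] [ 0.494 -0.283  0.111] [ 37. -11.]
[144 332] [ 0.494 -0.284  0.111] [ 37. -12.]
[144 333] [ 0.494 -0.285  0.109] [ 37. -14.]
[144 334] [ 0.493 -0.286  0.109] [ 37. -15.]
[145 325] [ 0.494 -0.276  0.113] [36. -4.]
[145 326] [ 0.494 -0.277  0.114] [36. -5.]
[145 327] [ 0.494 -0.278  0.116] [36. -6.]
[145 328] [ 0.494 -0.279  0.118] [36. -7.]
[145 329] [ 0.494 -0.28   0.117] [36. -9.]
[145 330] [ 0.494 -
[... 3543 characters left out ...]
0.277  0.114] [-23. -15.]
[194 335] [ 0.434 -0.278  0.113] [-24. -16.]
[195 327] [ 0.435 -0.269  0.116] [-24.  -6.]
[195 328] [ 0.435 -0.27   0.118] [-23.  -7.]
[195 329] [ 0.435 -0.271  0.118] [-23.  -9.]
[195 330] [ 0.435 -0.272  0.117] [-24. -10.]
[195 331] [ 0.434 -0.273  0.117] [-24. -11.]
[195 332] [ 0.434 -0.275  0.118] [-24. -12.]
[195 333] [ 0.433 -0.276  0.115] [-24. -14.]
[195 334] [ 0.433 -0.277  0.115] [-24. -15.]
[196 327] [ 0.433 -0.268  0.115] [-25.  -6.]
[196 328] [ 0.434 -0.27   0.118] [-25.  -7.]
[196 329] [ 0.434 -0.271  0.117] [-25.  -9.]
[196 330] [ 0.433 -0.272  0.117] [-25. -10.]
[196 331] [ 0.433 -0.273  0.118] [-25. -11.]
[196 332] [ 0.432 -0.274  0.115] [-25. -12.]
```

View pics/w1d.png

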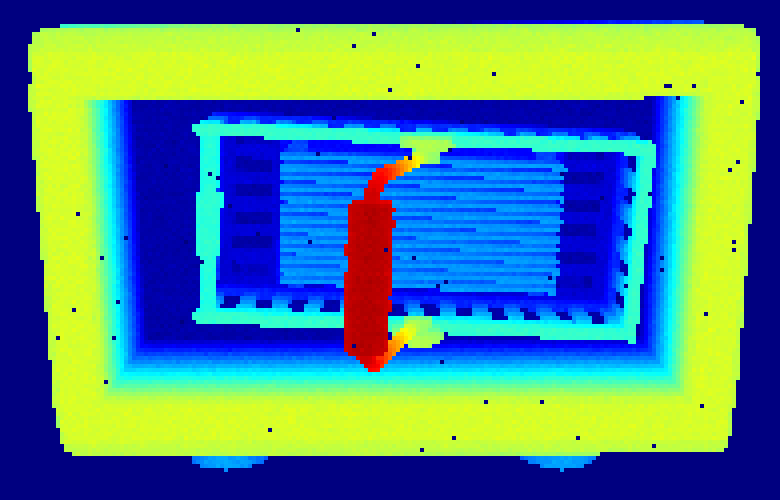

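```bash
python3 - <<'E'
from h import *
d=np.load('w1.npz');im=d['img']
a=cv2.resize(im[135:205,262:402,::-1],None,fx=5.5,fy=5.5,interpolation=cv2.INTER_CUBIC)
cv2.imwrite('pics/w1e.png',cv2.convertScaleAbs(a,alpha=1.5))
s=cv2.imread('pics/s1.png')[240:330,330:420];cv2.imwrite('pics/s1c.png',cv2.resize(s,None,fx=6.6,fy=6.6,interpolation=cv2.INTER_CUBIC))
E
```

```text
(no output)
```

View pics/w1e.png

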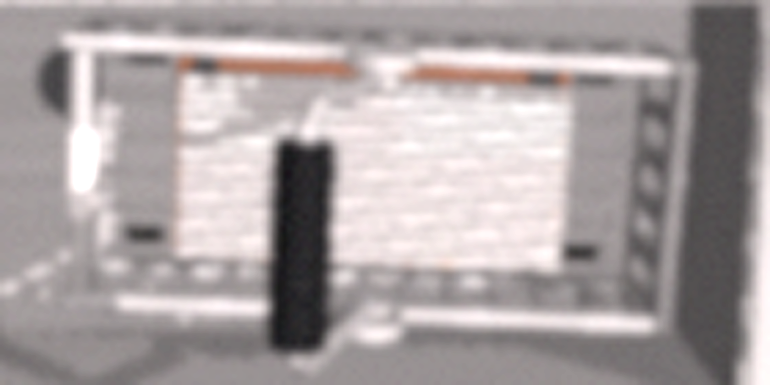

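View pics/s1c.png

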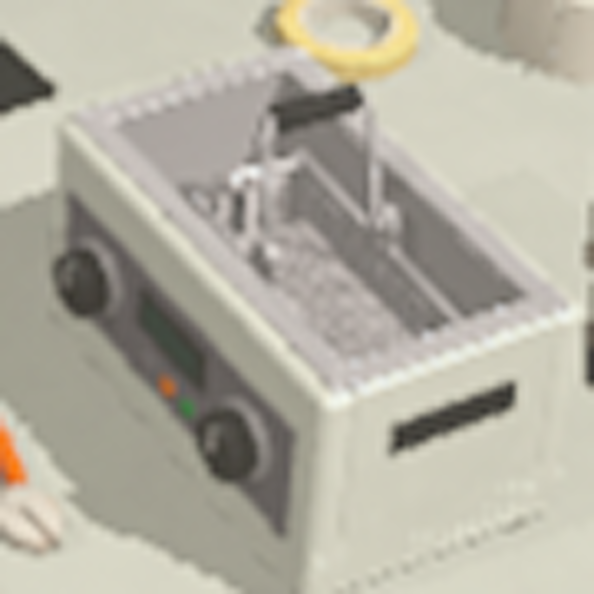

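```bash
python3 - <<'E'
from h import *
plan([(.4672,-.2613,.147)],yaw0=-11.7)
E
```

```text
[ 0.4672 -0.2613  0.147 ] tool d [  8.3  -2.7 184.1] n>= 2.949441117283933
```

Emit:
{"method": "step_arm", "body": {"commands": [[[0, 0, 0], 2.4], [[2, -1, 45], 0], [[2, -1, 45], 0], [[2, -1, 45], 0], [[2, 0, 34], 0], [[0, 0, 15], 0], [[0, 0, 0], 0]]}}

```text
time_s: 3.72
tcp_pos: [0.4674, -0.2594, 0.1474]
eef_rot: [180.0, 0.1, -11.5]
contact_force: [0.1, 0.0, 1.0]
gripper_width: 0.0879
```

Emit:
{"method": "step_arm", "body": {"commands": [[[0, 0, 0], 0], [[0, 0, 0], 0], [[0, 0, 0], 0], [[0, 0, 0], 0], [[0, 0, 0], 0]], "gripper": 1, "grip_force": 30}}

```text
time_s: 4.35
tcp_pos: [0.4675, -0.2599, 0.1477]
eef_rot: [180.0, -0.0, -11.5]
contact_force: [-0.4, 0.7, -0.3]
gripper_width: 0.0434
```

Emit:
{"method": "step_arm", "body": {"commands": [[[0, 0, 0], 0], [[0, 0, 0], 0], [[0, 0, 0], 0], [[0, 0, 0], 0], [[0, 0, 0], 0], [[0, 0, -4], 0], [[0, 0, -8], 0], [[0, 0, -12], 0]]}}

```text
time_s: 5.35
tcp_pos: [0.4672, -0.2598, 0.1719]
eef_rot: [-180.0, 0.1, -11.5]
contact_force: [-0.1, -1.2, -4.8]
gripper_width: 0.0109
```

```bash
python3 - <<'E'
from h import *
st();cap('scene','s2.png');s=cv2.imread('pics/s2.png')[200:330,310:440];cv2.imwrite('pics/s2c.png',cv2.resize(s,None,fx=4.6,fy=4.6,interpolation=cv2.INTER_CUBIC))
E
```

```text
t 5.35 tcp [ 0.4672 -0.2598  0.1719] rot [-1.800e+02  5.000e-02 -1.153e+01] F [-0.12 -1.16 -4.83] M [ 0.1  -0.06 -0.01] w 0.0109 j [ -8.  10. -21.  -0. -59.  87.]
```

View pics/s2c.png

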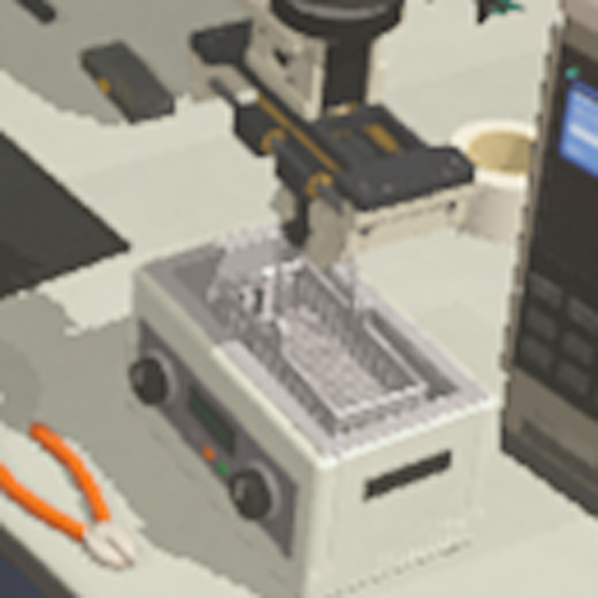

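```bash
python3 - <<'E'
from h import *
plan([(.4672,-.2598,.262),(.472,.113,.262),(.472,.113,.125)],yaw0=-8.3)
E
```

```text
[ 0.4672 -0.2598  0.262 ] tool d [ -1.1  -0.3 -88. ] n>= 1.4076764583098187
[0.472 0.113 0.262] tool d [ -49.1 -369.6   -0. ] n>= 5.965294400111364
[0.472 0.113 0.125] tool d [ -0.  -0. 137.] n>= 2.192
```

Emit:
{"method": "step_arm", "body": {"commands": [[[0, 0, -16], 0], [[0, 0, -24], 0], [[0, 0, -24], 0], [[0, 0, -16], 0], [[0, 0, -8], 0], [[-1, -8, 0], -1.6], [[-3, -18, 0], -1.6], [[-4, -30, 0], 0], [[-5, -36, 0], 0], [[-5, -42, 0], 0], [[-6, -42, 0], 0], [[-6, -42, 0], 0], [[-6, -42, 0], 0], [[-5, -36, 0], 0], [[-4, -30, 0], 0], [[-3, -24, 0], 0], [[-2, -14, 0], 0], [[0, -6, 0], 0], [[0, 0, 10], 0], [[0, 0, 24], 0]]}}

```text
time_s: 7.9
tcp_pos: [0.473, 0.1131, 0.2254]
eef_rot: [-179.9, -0.1, -8.3]
contact_force: [-0.0, -0.3, -5.4]
gripper_width: 0.0109
```

Emit:
{"method": "step_arm", "body": {"commands": [[[0, 0, 30], 0], [[0, 0, 30], 0], [[0, 0, 24], 0], [[0, 0, 12], 0], [[0, 0, 7], 0], [[0, 0, 0], 0]]}}

```text
time_s: 8.65
tcp_pos: [0.4727, 0.1133, 0.1226]
eef_rot: [180.0, -0.0, -8.3]
contact_force: [0.5, -0.3, -3.1]
gripper_width: 0.0115
```

```bash
python3 - <<'E'
from h import *
st();c=cap('scene','s3.png');s=cv2.imread('pics/s3.png')[160:290,240:370];cv2.imwrite('pics/s3c.png',cv2.resize(s,None,fx=4.6,fy=4.6,interpolation=cv2.INTER_CUBIC))
E
```

```text
t 8.65 tcp [0.4727 0.1133 0.1226] rot [179.99  -0.    -8.34] F [ 0.47 -0.3  -3.07] M [ 0.04  0.03 -0.02] w 0.0115 j [ 37.   8. -31.   0. -51.  45.]
```

View pics/s3c.png

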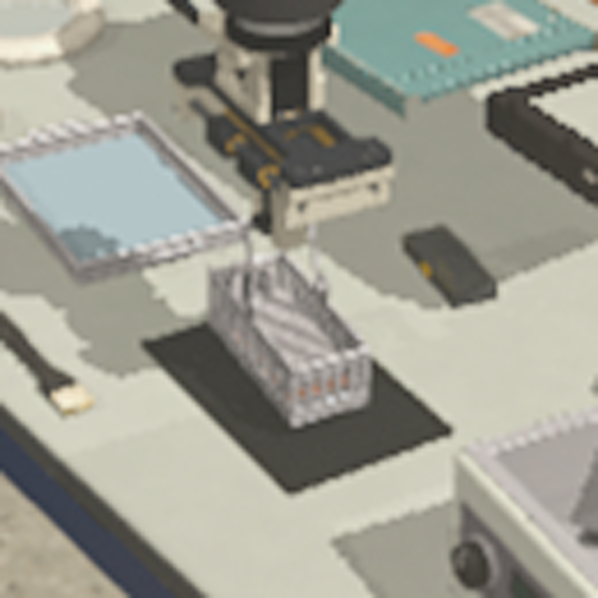

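Emit:
{"method": "step_arm", "body": {"commands": [[[0, 0, 5], 0], [[0, 0, 4], 0], [[0, 0, 3], 0], [[0, 0, 0], 0]]}}

```text
time_s: 9.2
tcp_pos: [0.4724, 0.1134, 0.1103]
eef_rot: [180.0, 0.0, -8.3]
contact_force: [-0.1, 0.1, -4.5]
gripper_width: 0.011
```

```bash
python3 - <<'E'
from h import *
st();c=cap('scene','s4.png');s=cv2.imread('pics/s4.png')[160:290,240:370];cv2.imwrite('pics/s4c.png',cv2.resize(s,None,fx=4.6,fy=4.6,interpolation=cv2.INTER_CUBIC))
E
```

```text
t 9.2 tcp [0.4724 0.1134 0.1103] rot [ 1.7998e+02  2.0000e-02 -8.3200e+00] F [-0.07  0.14 -4.49] M [0.04 0.01 0.03] w 0.011 j [ 37.   9. -32.   0. -49.  45.]
```

View pics/s4c.png

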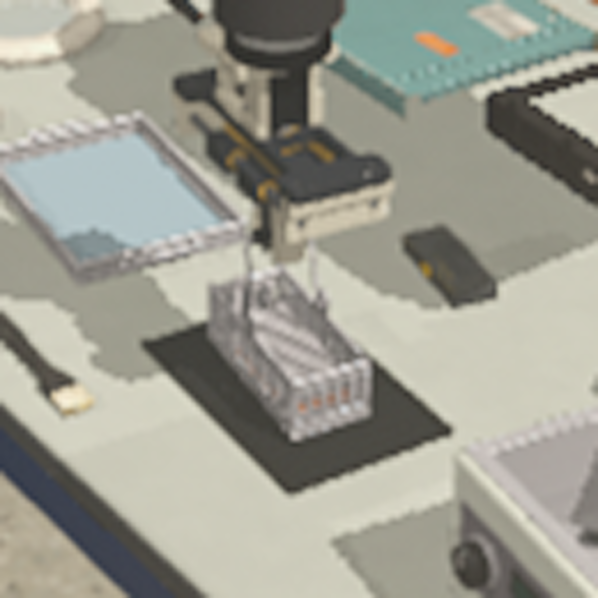

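Emit:
{"method": "step_arm", "body": {"commands": [[[0, 0, 2], 0], [[0, 0, 2], 0], [[0, 0, 0], 0]]}}

```text
time_s: 9.62
tcp_pos: [0.4728, 0.1137, 0.1067]
eef_rot: [-180.0, -0.0, -8.3]
contact_force: [-0.3, 2.0, -1.4]
gripper_width: 0.0109
```

Emit:
{"method": "step_arm", "body": {"commands": [[[0, 0, 1], 0], [[0, 0, 0], 0], [[0, 0, 0], 0], [[0, 0, 0], 0], [[0, 0, 0], 0], [[0, 0, 0], 0]], "gripper": 0.4}}

```text
time_s: 10.38
tcp_pos: [0.4726, 0.1134, 0.1056]
eef_rot: [180.0, -0.0, -8.3]
contact_force: [0.2, 0.1, 0.2]
gripper_width: 0.0521
```

```bash
python3 - <<'E'
from h import *
st();c=cap('scene','s5.png');s=cv2.imread('pics/s5.png')[160:290,240:370];cv2.imwrite('pics/s5c.png',cv2.resize(s,None,fx=4.6,fy=4.6,interpolation=cv2.INTER_CUBIC))
c=cap('wrist','w5.png')
E
```

```text
t 10.38 tcp [0.4726 0.1134 0.1056] rot [180.    -0.    -8.33] F [0.22 0.14 0.16] M [-0.   -0.01 -0.02] w 0.0521 j [ 37.  10. -32.   0. -48.  45.]
```

View pics/s5c.png

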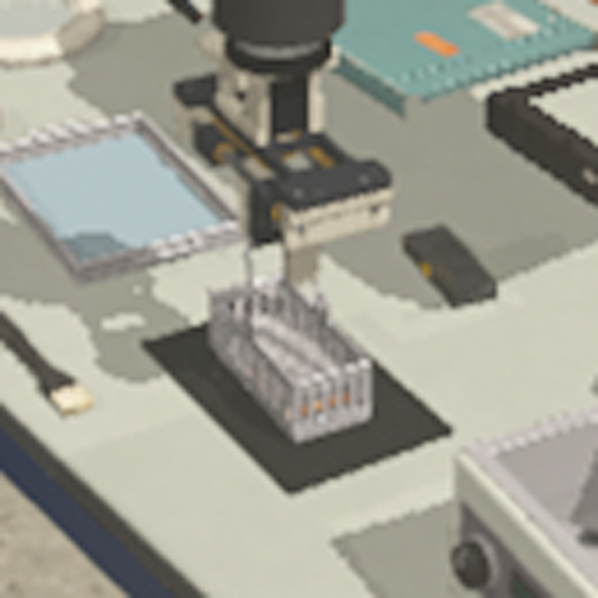

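View pics/w5.png

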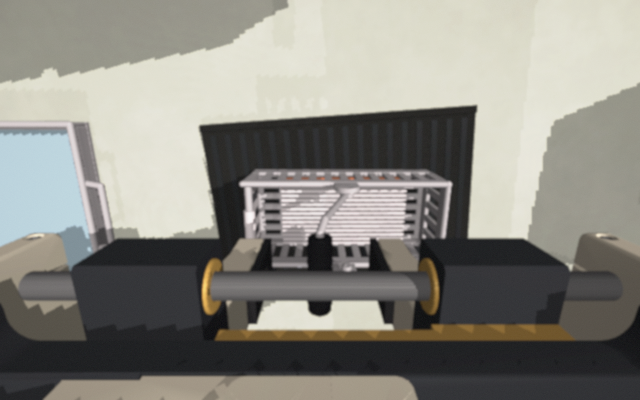

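Emit:
{"method": "step_arm", "body": {"commands": [[[0, 12, 0], 0], [[0, 10, 0], 0], [[0, 10, 0], 0], [[0, 10, -1], 0], [[0, 10, 1], 0], [[0, 10, 2], 0], [[0, 10, 4], 0], [[0, 10, 5], 0], [[0, 8, 4], 0], [[0, 0, 0], 0]]}}

```text
time_s: 11.72
tcp_pos: [0.4591, 0.0237, 0.0901]
eef_rot: [180.0, 0.1, -8.4]
contact_force: [-0.6, 0.3, -0.9]
gripper_width: 0.0524
```

```bash
python3 - <<'E'
from h import *
st();c=cap('scene','s6.png');s=cv2.imread('pics/s6.png')[160:290,240:370];cv2.imwrite('pics/s6c.png',cv2.resize(s,None,fx=4.6,fy=4.6,interpolation=cv2.INTER_CUBIC))
c=cap('wrist','w6.png')
E
```

```text
t 11.72 tcp [0.4591 0.0237 0.0901] rot [ 1.7996e+02  6.0000e-02 -8.3700e+00] F [-0.63  0.32 -0.88] M [ 0.03  0.04 -0.08] w 0.0524 j [ 28.   8. -36.   0. -45.  54.]
```

View pics/s6c.png

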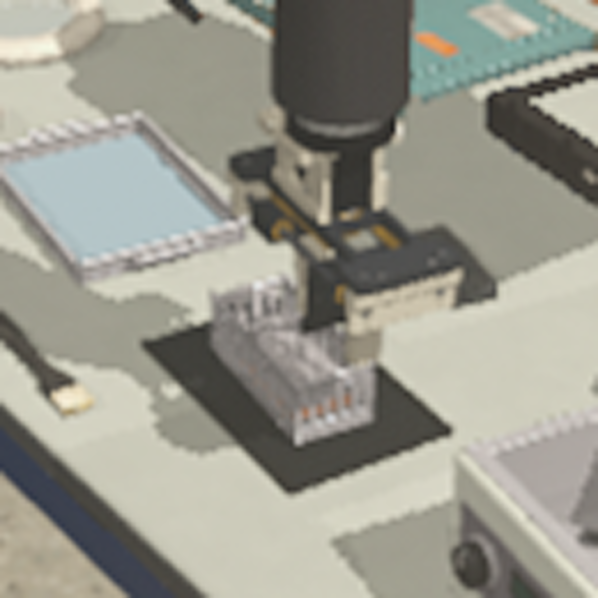

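View pics/w6.png

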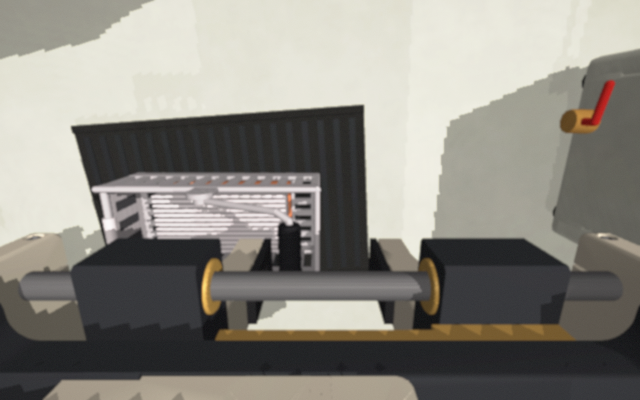

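Emit:
{"method": "step_arm", "body": {"commands": [[[0, 0, -20], 0], [[0, 0, -30], 0], [[0, 0, -40], 10], [[0, 0, -40], 10], [[0, 0, -20], 10], [[0, 0, 0], 10], [[0, 0, 0], 10], [[0, 0, 0], 10], [[0, 0, 0], 10], [[0, 0, 0], 10], [[-15, 0, 0], 10], [[-15, 0, 0], 0], [[0, 0, 0], 0]], "gripper": 0}}

```text
time_s: 13.45
tcp_pos: [0.4615, 0.0553, 0.2406]
eef_rot: [-180.0, 0.0, -98.0]
contact_force: [0.3, -0.1, -1.5]
gripper_width: 0.0879
```

```bash
python3 - <<'E'
from h import *
st();c=cap('wrist','w7.png');W=cloud(c);np.savez('w7.npz',W=W,T=c['T'],f=c['f'],cx=c['cx'],cy=c['cy'],img=c['img'])
z=W[...,2];vis=cv2.applyColorMap((np.clip(np.nan_to_num(z)/.09,0,1)*255).astype(np.uint8),cv2.COLORMAP_JET);cv2.imwrite('pics/w7d.png',vis)
E
```

```text
t 13.45 tcp [0.4615 0.0553 0.2406] rot [-179.99    0.    -98.01] F [ 0.3  -0.14 -1.52] M [ 0.13 -0.06 -0.  ] w 0.0879 j [ 31.  -0. -23.   0. -67. -39.]
```

View pics/w7.png

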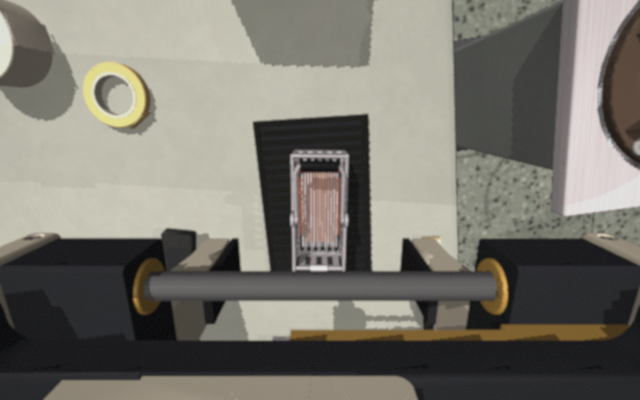

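View pics/w7d.png

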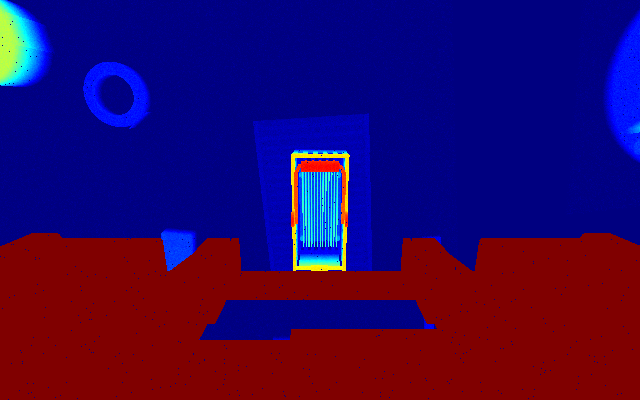

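```bash
python3 - <<'E'
from h import *
d=np.load('w7.npz');W=d['W'];z=W[...,2]
m=np.zeros(z.shape,bool);m[145:272,285:355]=1
P=W[m&(z>.052)&(z<.062)][:,:2].astype(np.float32);rc=cv2.minAreaRect(P);print('rim',rc)
k=m&(z>.066)&(z<.10);Q=W[k]
th=np.radians(rc[2] if rc[2]>45 else rc[2]+90);ex=np.array([np.cos(th),np.sin(th)]);ey=np.array([-ex[1],ex[0]])
c=np.array(rc[0]);L=np.c_[(Q[:,:2]-c)@ex,(Q[:,:2]-c)@ey,Q[:,2]]*1000
print(ex)
for a in range(-80,30,8):
    s=(L[:,0]>=a)&(L[:,0]<a+8)
    if s.any(): print(a,s.sum(),'y',L[s,1].min().round(),L[s,1].max().round(),'absmin',abs(L[s,1]).min().round(),'z',L[s,2].min().round(),L[s,2].max().round())
k=m&(z>.028)&(z<.045);Q=W[k];L=np.c_[(Q[:,:2]-c)@ex,(Q[:,:2]-c)@ey,Q[:,2]]*1000;L=L[(abs(L[:,1])<26)]
print('sink',np.percentile(L,[1,50,99],axis=0).round())
E
python3 - <<'E'
import cv2
i=cv2.imread('pics/w7.png')[145:275,260:380];cv2.imwrite('pics/w7c.png',cv2.resize(i,None,fx=4.6,fy=4.6,interpolation=cv2.INTER_CUBIC))
E
```

```text
rim ((0.4687564969062805, 0.09335624426603317), (0.13905873894691467, 0.06280167400836945), 81.4286880493164)
[0.14904025 0.98883113]
-72 44 y -18.0 19.0 absmin 0.0 z 72.0 76.0
-64 343 y -24.0 24.0 absmin 0.0 z 71.0 80.0
-56 138 y -27.0 27.0 absmin 0.0 z 71.0 79.0
-48 58 y -27.0 27.0 absmin 23.0 z 71.0 75.0
-40 56 y -27.0 27.0 absmin 24.0 z 71.0 74.0
-32 54 y -27.0 27.0 absmin 24.0 z 70.0 74.0
-24 51 y -27.0 27.0 absmin 24.0 z 69.0 73.0
-16 54 y -27.0 27.0 absmin 24.0 z 69.0 73.0
-8 100 y -31.0 30.0 absmin 24.0 z 67.0 77.0
0 64 y -30.0 31.0 absmin 24.0 z 66.0 77.0
8 3 y -31.0 -28.0 absmin 28.0 z 67.0 72.0
sink [[-69. -22.  28.]
 [  5.   1.  38.]
 [ 69.  23.  44.]]
```

View pics/w7c.png

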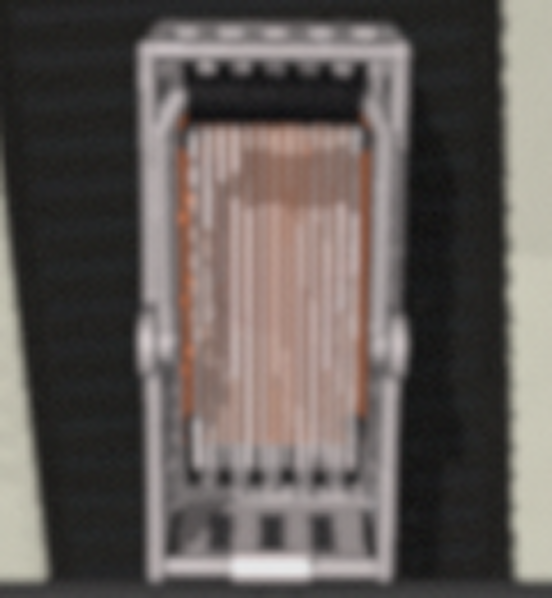

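Emit:
{"method": "step_arm", "body": {"commands": [[[3, -1, 20], 0.6], [[3, -1, 40], 0], [[0, 0, 50], 0], [[0, 0, 45], 0], [[0, 0, 30], 0], [[0, 0, 20], 0], [[0, 0, 10], 0], [[0, 0, 2], 0], [[0, 0, 0], 0]], "gripper": 0}}

```text
time_s: 14.62
tcp_pos: [0.4628, 0.0482, 0.0241]
eef_rot: [-180.0, 0.0, -98.9]
contact_force: [0.3, 0.6, -0.2]
gripper_width: 0.0876
```

```bash
python3 - <<'E'
from h import *
st();c=cap('scene','s8.png');s=cv2.imread('pics/s8.png')[130:290,220:380];cv2.imwrite('pics/s8c.png',cv2.resize(s,None,fx=3.7,fy=3.7,interpolation=cv2.INTER_CUBIC))
E
```

```text
t 14.62 tcp [0.4628 0.0482 0.0241] rot [-1.7996e+02  3.0000e-02 -9.8890e+01] F [ 0.32  0.62 -0.17] M [ 0.1  -0.05  0.03] w 0.0876 j [ 30.  15. -40.   0. -35. -39.]
```

View pics/s8c.png

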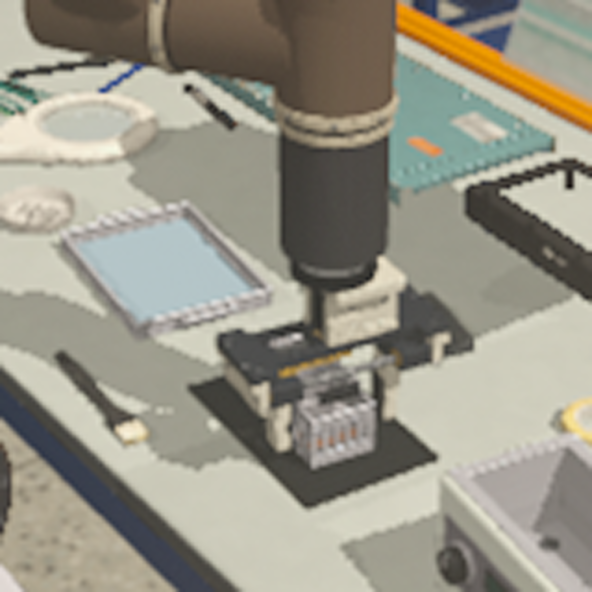

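Fingers straddle the closed end as planned. I'll close firmly and lift a little.

Emit:
{"method": "step_arm", "body": {"commands": [[[0, 0, 0], 0], [[0, 0, 0], 0], [[0, 0, 0], 0], [[0, 0, 0], 0], [[0, 0, 0], 0], [[0, 0, 0], 0]], "gripper": 1, "grip_force": 60}}

```text
time_s: 15.42
tcp_pos: [0.4623, 0.048, 0.0237]
eef_rot: [180.0, -0.0, -98.9]
contact_force: [-1.7, 0.3, 5.4]
gripper_width: 0.0612
```

Emit:
{"method": "step_arm", "body": {"commands": [[[0, 0, -2], 0], [[0, 0, -3], 0], [[0, 0, -5], 0], [[0, 0, -5], 0], [[0, 0, 0], 0]]}}

```text
time_s: 16.05
tcp_pos: [0.4627, 0.0482, 0.0391]
eef_rot: [-180.0, 0.0, -98.9]
contact_force: [-0.8, -0.9, -4.3]
gripper_width: 0.0617
```

```bash
python3 - <<'E'
from h import *
st();c=cap('scene','s9.png');s=cv2.imread('pics/s9.png')[130:290,220:380];cv2.imwrite('pics/s9c.png',cv2.resize(s,None,fx=3.7,fy=3.7,interpolation=cv2.INTER_CUBIC))
c=cap('wrist','w9.png')
E
```

```text
t 16.05 tcp [0.4627 0.0482 0.0391] rot [-1.7995e+02  4.0000e-02 -9.8930e+01] F [-0.84 -0.88 -4.34] M [-0.11  0.02  0.01] w 0.0617 j [ 30.  13. -39.   0. -38. -39.]
```

View pics/s9c.png

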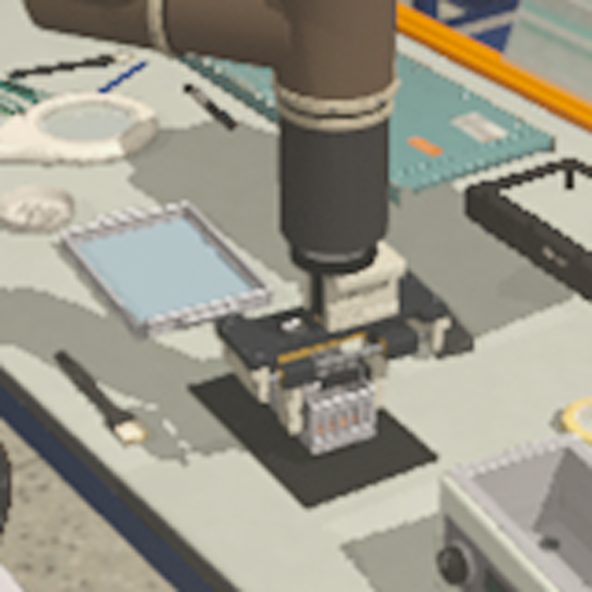

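View pics/w9.png

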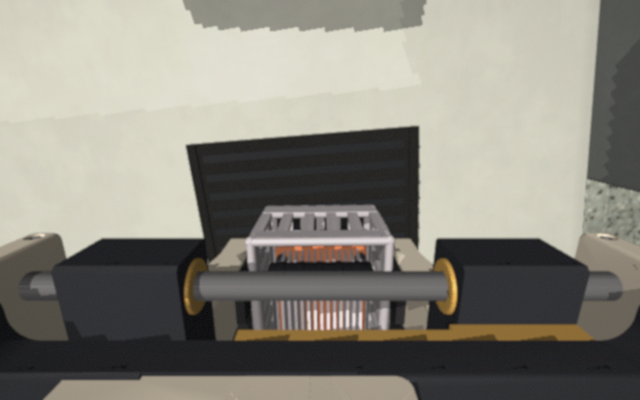

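Emit:
{"method": "step_arm", "body": {"commands": [[[0, 0, -8], 0], [[0, 0, -12], 0], [[0, 0, -12], 0], [[0, 0, -8], 0], [[0, 0, 0], 0]]}}

```text
time_s: 16.77
tcp_pos: [0.4629, 0.0483, 0.0795]
eef_rot: [-179.9, 0.1, -98.9]
contact_force: [-0.1, 0.2, -5.4]
gripper_width: 0.062
```

```bash
cat >> h.py <<'E'
def side(x0=20,tag='a',ulo=-.1,uhi=.35,org=(.4688,.0934),ang=81.4,show=True):
    """points from top+scene cams in vertical plane along basket: prints profile"""
    ex=np.array([np.cos(np.radians(ang)),np.sin(np.radians(ang))]);ey=np.array([-ex[1],ex[0]])
    img=np.full((300,800,3),255,np.uint8)
    for n,col in(('top',(255,0,0)),('scene',(0,0,255))):
        c=cap(n,f'{n}_{tag}.png');W=cloud(c).reshape(-1,3);W=W[~np.isnan(W[:,0])]
        u=(W[:,:2]-org)@ex;v=(W[:,:2]-org)@ey
        k=(abs(v)<.037)&(u>ulo)&(u<uhi)&(W[:,2]<.2)&(W[:,2]>-.01)
        for a,b in zip(u[k],W[k,2]): cv2.circle(img,(int((a-ulo)/(uhi-ulo)*799),int(280-b/(uhi-ulo)*799)),2,col,-1)
    for g in np.arange(np.ceil(ulo/.05)*.05,uhi,.05): 
        X=int((g-ulo)/(uhi-ulo)*799);cv2.line(img,(X,0),(X,299),(220,220,220),1);cv2.putText(img,f'{g*1000:.0f}',(X,295),0,.4,(0,0,0))
    for g in (0,.021,.05,.1): cv2.line(img,(0,int(280-g/(uhi-ulo)*799)),(799,int(280-g/(uhi-ulo)*799)),(200,200,200),1)
    cv2.imwrite(f'pics/side_{tag}.png',img)
E
python3 - <<'E'
from h import *
st();side(tag='10')
E
```

```text
t 16.77 tcp [0.4629 0.0483 0.0795] rot [-1.7991e+02  7.0000e-02 -9.8930e+01] F [-0.13  0.22 -5.36] M [-0.06  0.01 -0.01] w 0.062 j [ 30.  10. -36.   0. -44. -39.]
```

View pics/side_10.png

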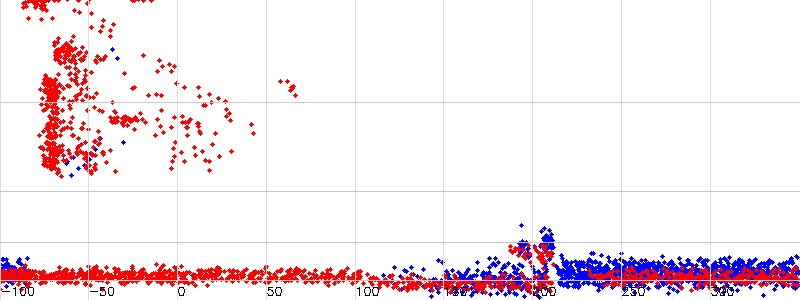

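View pics/scene_10.png

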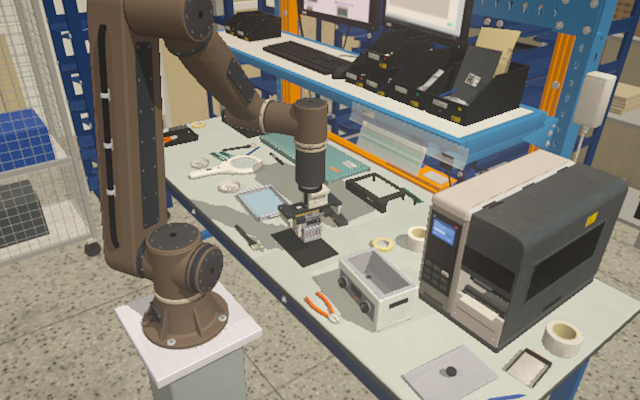

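```bash
python3 - <<'E'
from h import *
plan([(.483,.2515,.085),(.483,.2515,.048)],yaw0=-98.3)
E
```

```text
[0.483  0.2515 0.085 ] tool d [-204.4    8.8   -6.5] n>= 3.275223431177496
[0.483  0.2515 0.048 ] tool d [ 0. -0. 37.] n>= 0.5920000000000001
```

Emit:
{"method": "step_arm", "body": {"commands": [[[-6, 0, -1], -0.6], [[-14, 1, -2], 0], [[-24, 1, -3], 0], [[-30, 1, 0], 0], [[-32, 1, 0], 0], [[-32, 1, 0], 0], [[-30, 1, 0], 0], [[-20, 1, 0], 0], [[-11, 1, 0], 0], [[-5, 0, 0], 0], [[0, 0, 8], 0], [[0, 0, 12], 0], [[0, 0, 9], 0], [[0, 0, 5], 0], [[0, 0, 3], 0], [[0, 0, 0], 0]]}}

```text
time_s: 18.88
tcp_pos: [0.4841, 0.2509, 0.0474]
eef_rot: [180.0, -0.0, -98.3]
contact_force: [0.6, 0.2, -4.4]
gripper_width: 0.0614
```

```bash
python3 - <<'E'
from h import *
st();side(tag='11',ulo=-.28,uhi=.16,org=(.5055,.4069),ang=81.7);cap('wrist','w11.png')
s=cv2.imread('pics/scene_11.png')[110:270,190:350];cv2.imwrite('pics/s11c.png',cv2.resize(s,None,fx=3.7,fy=3.7,interpolation=cv2.INTER_CUBIC))
E
```

```text
t 18.88 tcp [0.4841 0.2509 0.0474] rot [ 1.7999e+02 -1.0000e-02 -9.8330e+01] F [ 0.57  0.17 -4.35] M [-0.15 -0.02  0.02] w 0.0614 j [ 48.  19. -28.   0. -43. -56.]
```

View pics/side_11.png

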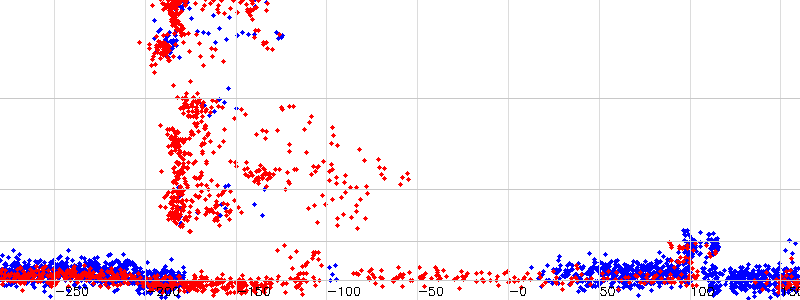

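View pics/s11c.png

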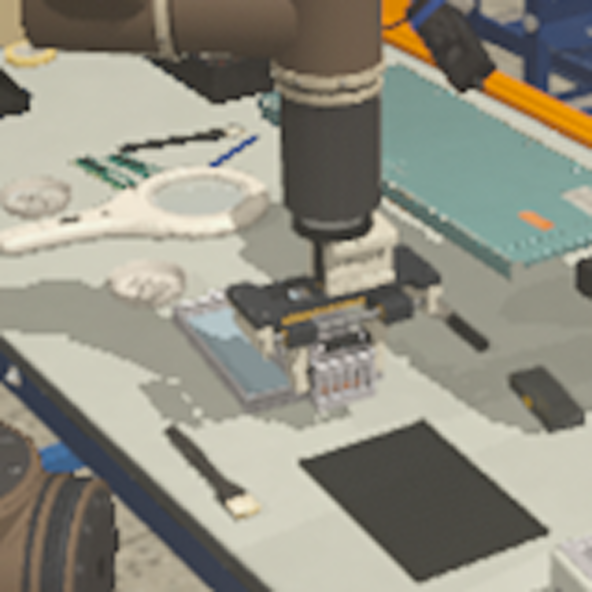

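View pics/w11.png

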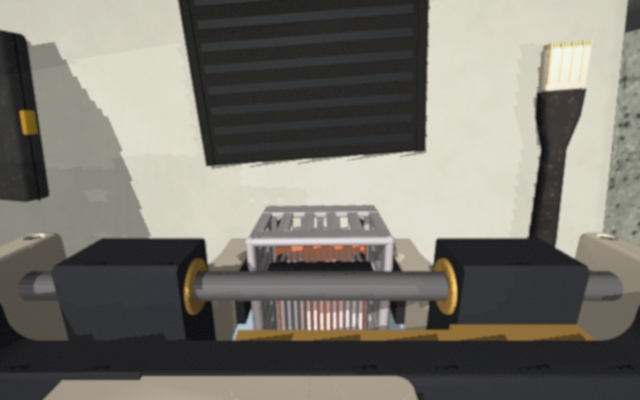

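Emit:
{"method": "step_arm", "body": {"commands": [[[0, 0, 0], 0], [[0, 0, 0], 0]], "grip_force": 25}}

```text
time_s: 19.27
tcp_pos: [0.4841, 0.2511, 0.0477]
eef_rot: [-180.0, 0.0, -98.3]
contact_force: [0.6, 0.5, -4.0]
gripper_width: 0.0618
```

Emit:
{"method": "step_arm", "body": {"commands": [[[0, 0, 0], 0], [[0, 0, 0], 0]], "grip_force": 15}}

```text
time_s: 19.52
tcp_pos: [0.484, 0.251, 0.0476]
eef_rot: [-180.0, 0.0, -98.3]
contact_force: [1.0, 0.2, -4.1]
gripper_width: 0.0619
```

```bash
python3 - <<'E'
from h import *
st();cap('wrist','w12.png')
E
```

```text
t 19.52 tcp [0.484  0.251  0.0476] rot [-180.      0.    -98.33] F [ 0.97  0.16 -4.11] M [-0.1 -0.1 -0. ] w 0.0619 j [ 48.  19. -28.   0. -43. -56.]
```

View pics/w12.png

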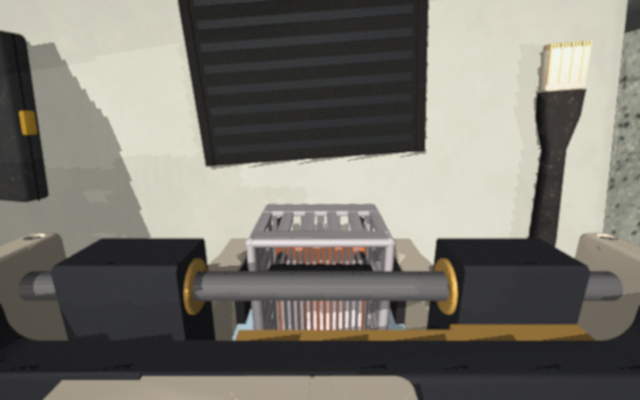

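Emit:
{"method": "step_arm", "body": {"commands": [[[0, 0, 0], 0], [[0, 0, 0], 0]], "grip_force": 10}}

```text
time_s: 19.82
tcp_pos: [0.4842, 0.2512, 0.0477]
eef_rot: [-180.0, 0.0, -98.3]
contact_force: [-0.7, 0.3, -3.1]
gripper_width: 0.0619
```

Emit:
{"method": "step_arm", "body": {"commands": [[[0, 0, 0], 0], [[0, 0, 0], 0]], "grip_force": 8}}

```text
time_s: 20.08
tcp_pos: [0.4842, 0.2512, 0.0477]
eef_rot: [-180.0, 0.0, -98.3]
contact_force: [-0.1, 0.4, -3.4]
gripper_width: 0.062
```

```bash
python3 - <<'E'
from h import *
st();cap('wrist','w13.png')
E
```

```text
t 20.07 tcp [0.4842 0.2512 0.0477] rot [-1.7999e+02  2.0000e-02 -9.8320e+01] F [-0.11  0.39 -3.44] M [0.25 0.06 0.03] w 0.062 j [ 48.  19. -28.   0. -43. -56.]
```

View pics/w13.png

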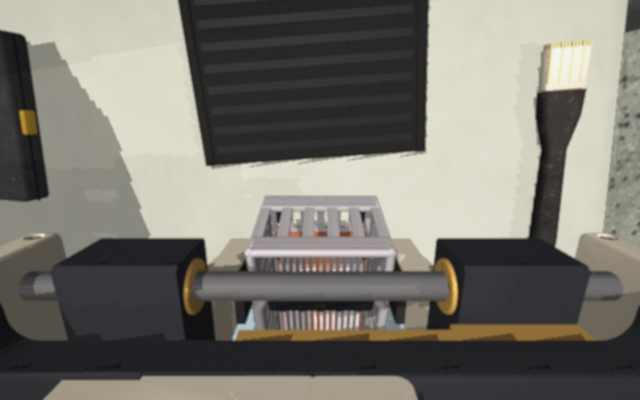

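```bash
python3 - <<'E'
from h import *
st();side(tag='13',ulo=-.28,uhi=.16,org=(.5055,.4069),ang=81.7)
s=cv2.imread('pics/scene_13.png')[110:270,190:350];cv2.imwrite('pics/s13c.png',cv2.resize(s,None,fx=3.7,fy=3.7,interpolation=cv2.INTER_CUBIC))
s=cv2.imread('pics/top_13.png')[150:270,170:330];cv2.imwrite('pics/t13c.png',cv2.resize(s,None,fx=3.7,fy=3.7,interpolation=cv2.INTER_CUBIC))
E
```

```text
t 20.12 tcp [0.4842 0.2512 0.0477] rot [-1.7999e+02  2.0000e-02 -9.8320e+01] F [ 0.22  0.55 -2.59] M [ 0.29  0.01 -0.  ] w 0.062 j [ 48.  19. -28.   0. -43. -56.]
```

View pics/s13c.png

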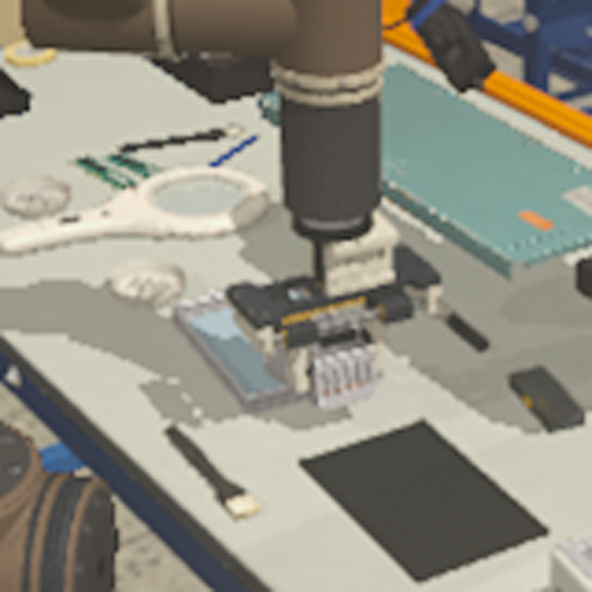

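View pics/t13c.png

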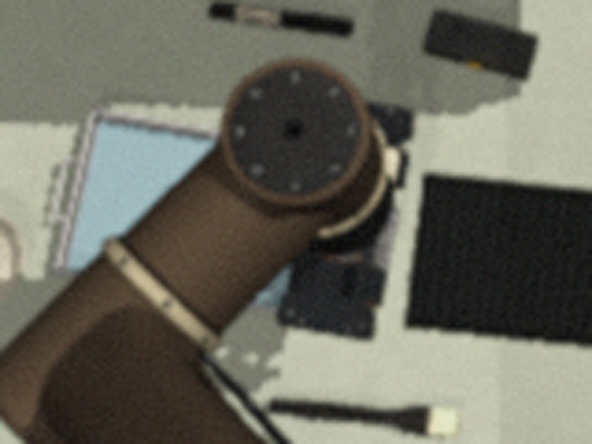

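View pics/side_13.png

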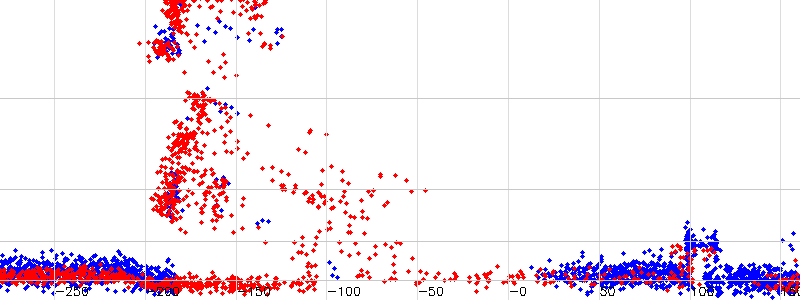

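Emit:
{"method": "step_arm", "body": {"commands": [[[-1, 0, -3], 0], [[-2, 0, -3], 0], [[-3, 0, -4], 0], [[-4, 0, -4], 0], [[-4, 0, -4], 0], [[0, 0, 0], 0]]}}

```text
time_s: 20.98
tcp_pos: [0.4865, 0.2656, 0.0661]
eef_rot: [-180.0, 0.1, -98.3]
contact_force: [-0.2, 0.9, -2.3]
gripper_width: 0.0619
```

```bash
python3 - <<'E'
from h import *
st();cap('wrist','w14.png');side(tag='14',ulo=-.28,uhi=.16,org=(.5055,.4069),ang=81.7)
E
```

```text
t 20.98 tcp [0.4865 0.2656 0.0661] rot [-1.7995e+02  6.0000e-02 -9.8300e+01] F [-0.2   0.91 -2.28] M [ 0.26 -0.16 -0.04] w 0.0619 j [ 49.  18. -26.   0. -45. -57.]
```

View pics/w14.png

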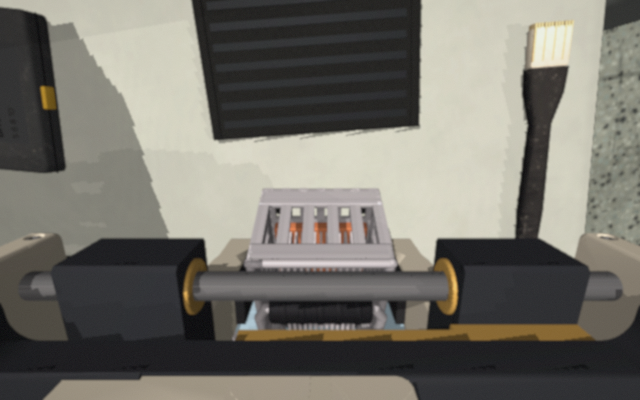

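View pics/side_14.png

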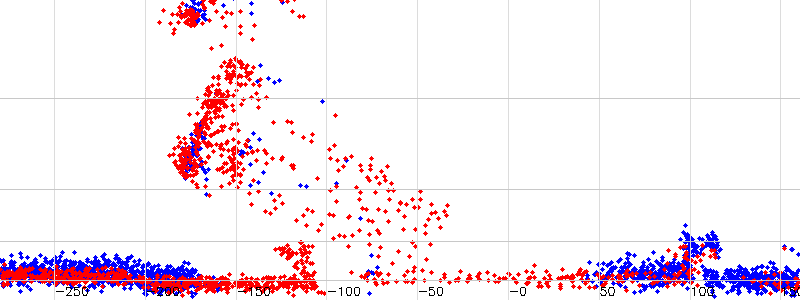

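Emit:
{"method": "step_arm", "body": {"commands": [[[-3, 0, -3], 0], [[-4, 0, -4], 0], [[-4, 0, -3], 0], [[-4, 0, -3], 0], [[0, 0, 0], 0]]}}

```text
time_s: 21.75
tcp_pos: [0.4885, 0.2803, 0.0789]
eef_rot: [-180.0, 0.0, -98.3]
contact_force: [0.3, 0.6, -1.9]
gripper_width: 0.0618
```

```bash
python3 - <<'E'
from h import *
st();cap('wrist','w15.png');side(tag='15',ulo=-.28,uhi=.16,org=(.5055,.4069),ang=81.7)
s=cv2.imread('pics/scene_15.png')[110:270,190:350];cv2.imwrite('pics/s15c.png',cv2.resize(s,None,fx=3.7,fy=3.7,interpolation=cv2.INTER_CUBIC))
E
```

```text
t 21.75 tcp [0.4885 0.2803 0.0789] rot [-1.7997e+02  4.0000e-02 -9.8300e+01] F [ 0.32  0.57 -1.91] M [ 0.23 -0.19 -0.05] w 0.0618 j [ 50.  18. -24.   0. -47. -58.]
```

View pics/w15.png

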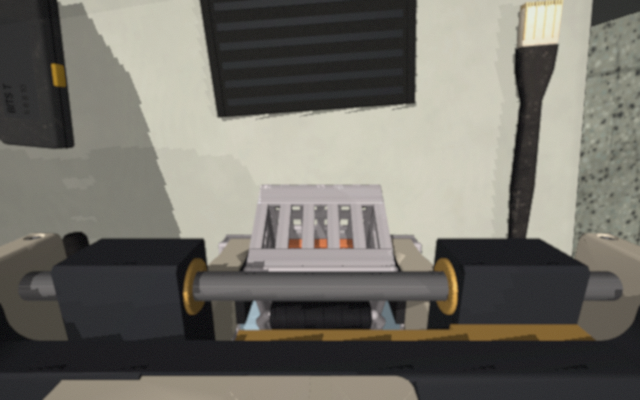

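View pics/side_15.png

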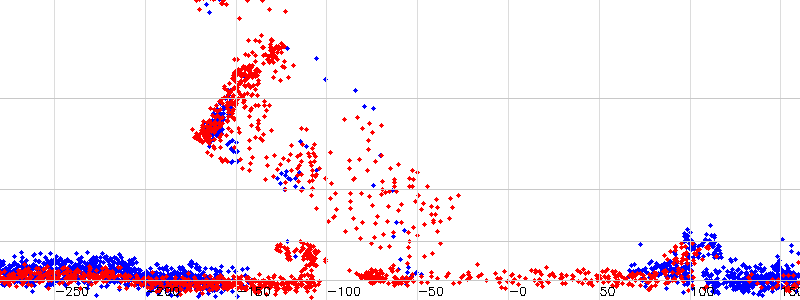

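View pics/s15c.png

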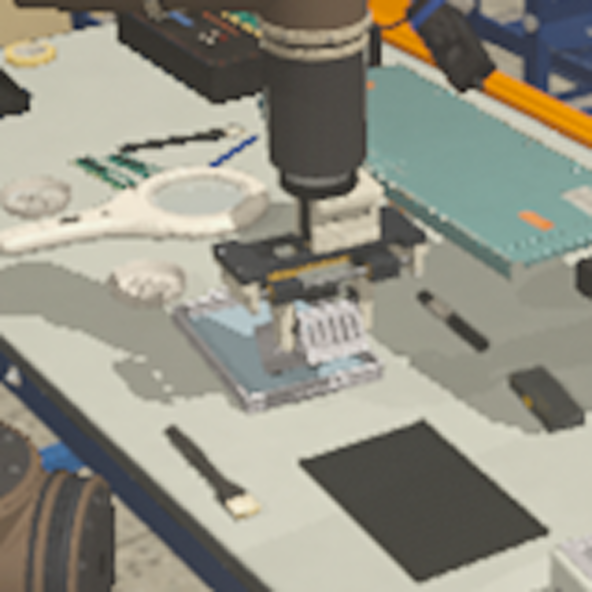

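Emit:
{"method": "step_arm", "body": {"commands": [[[-4, 0, -3], 0], [[-5, 0, -3], 0], [[-5, 0, -3], 0], [[-4, 0, -2], 0], [[0, 0, 0], 0], [[0, 0, 0], 0]]}}

```text
time_s: 22.65
tcp_pos: [0.4911, 0.2979, 0.0898]
eef_rot: [-180.0, 0.0, -98.3]
contact_force: [-0.7, 0.8, -1.5]
gripper_width: 0.0617
```

```bash
python3 - <<'E'
from h import *
st();cap('wrist','w16.png');side(tag='16',ulo=-.28,uhi=.16,org=(.5055,.4069),ang=81.7)
s=cv2.imread('pics/scene_16.png')[110:270,190:350];cv2.imwrite('pics/s16c.png',cv2.resize(s,None,fx=3.7,fy=3.7,interpolation=cv2.INTER_CUBIC))
E
```

```text
t 22.65 tcp [0.4911 0.2979 0.0898] rot [-1.7997e+02  4.0000e-02 -9.8320e+01] F [-0.65  0.81 -1.52] M [ 0.34  0.01 -0.01] w 0.0617 j [ 51.  18. -22.   0. -49. -59.]
```

View pics/w16.png

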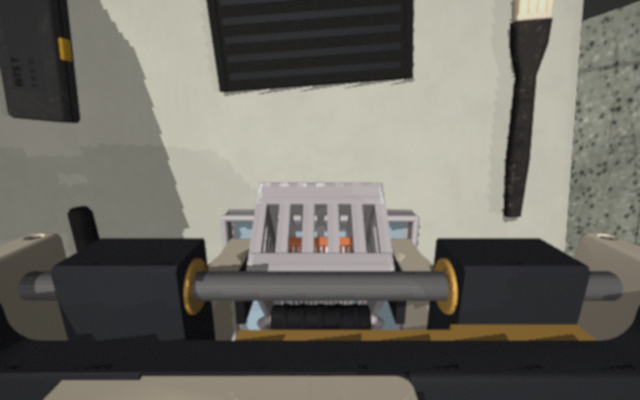

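View pics/side_16.png

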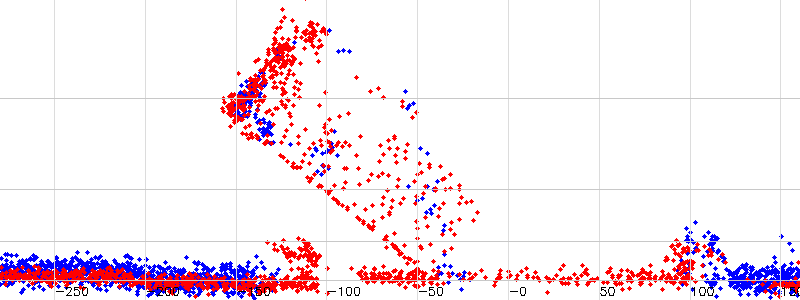

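View pics/s16c.png

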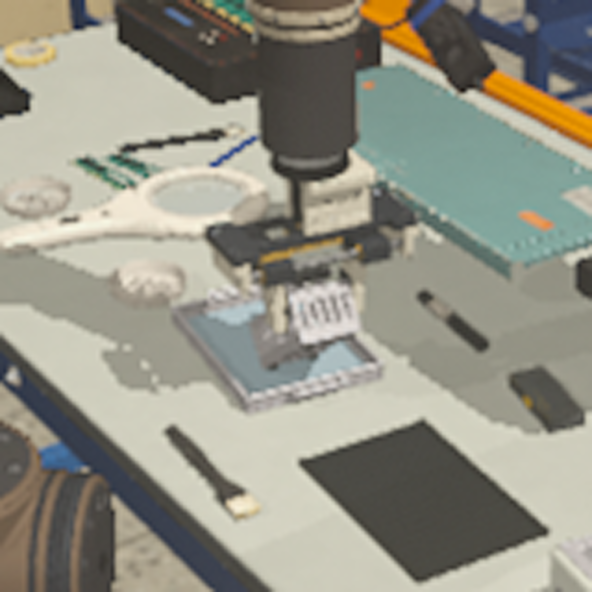

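```bash
cat > or.py <<'E'
from h import *
import sys
def go(tag):
    s=r.get_state();c=cap('wrist',f'wo{tag}.png');W=cloud(c);im=c['img'].astype(int)
    m=(im[...,0]-im[...,2]>60);m[:180]=0;m[290:]=0;m[:,:250]=0;m[:,395:]=0
    P=W[m];P=P[P[:,2]<.2];P=P[~np.isnan(P[:,0])]
    ex=np.array([.1444,.9895]);u=(P[:,:2]-[.5055,.4069])@ex
    g=np.array(s['tcp_pos']);ug=(g[:2]-[.5055,.4069])@ex;zg=g[2]+.0188
    print('n',len(u),'grasp u,z',ug.round(4),zg.round(4))
    for th in (25,35,40,45):
        t=np.radians(th);du=u-ug;dz=P[:,2]-zg
        bx=du*np.cos(t)-dz*np.sin(t)-.045;bz=du*np.sin(t)+dz*np.cos(t)+.038
        print(th,'basket x',np.percentile(bx,[5,50,95]).round(3),'z',np.percentile(bz,[5,50,95]).round(3))
    print('u',np.percentile(u,[5,50,95]).round(3),'z',np.percentile(P[:,2],[5,50,95]).round(3))
go(sys.argv[1])
E
python3 or.py 16
python3 - <<'E'
import cv2
i=cv2.imread('pics/w16.png')[170:345,215:425];cv2.imwrite('pics/w16c.png',cv2.resize(i,None,fx=3.5,fy=3.4,interpolation=cv2.INTER_CUBIC))
E
```

```text
n 296 grasp u,z -0.1102 0.1086
25 basket x [-0.026 -0.025 -0.023] z [-0.001  0.002  0.003]
35 basket x [-0.02  -0.019 -0.017] z [0.003 0.006 0.008]
40 basket x [-0.017 -0.016 -0.014] z [0.005 0.008 0.01 ]
45 basket x [-0.014 -0.013 -0.012] z [0.008 0.011 0.013]
u [-0.109 -0.107 -0.105] z [0.065 0.067 0.069]
```

View pics/w16c.png

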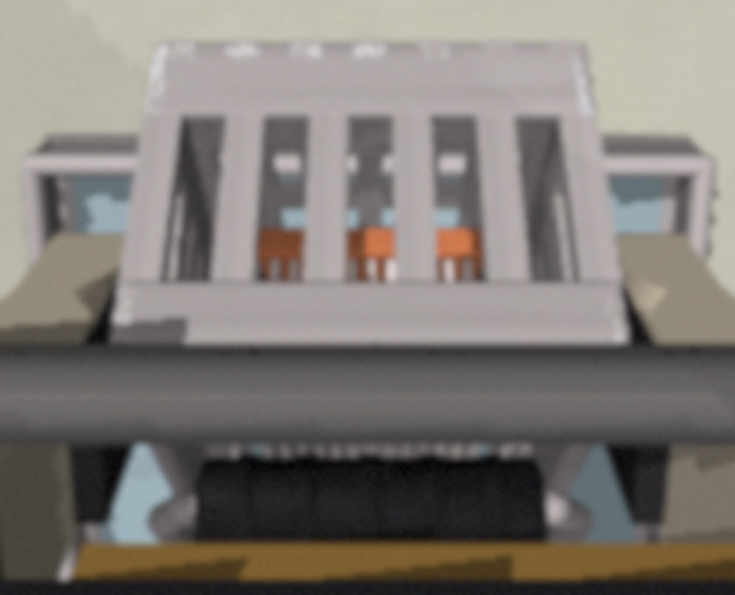

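Emit:
{"method": "step_arm", "body": {"commands": [[[0, 0, 0], 0], [[0, 0, -2], 0], [[-3, 0, -1], 0], [[-6, 0, 0], 0], [[-9, 0, 0], 0], [[-10, 0, 0], 0], [[-10, 0, 0], 0], [[-10, 0, 0], 0], [[-9, 0, 0], 0], [[-6, 0, 0], 0], [[-3, 0, 0], 0], [[0, 0, 0], 0]], "grip_force": 40}}

```text
time_s: 24.35
tcp_pos: [0.5004, 0.363, 0.0926]
eef_rot: [-180.0, 0.0, -98.3]
contact_force: [0.8, -0.4, -2.9]
gripper_width: 0.0617
```

```bash
python3 or.py 17; python3 - <<'E'
from h import *
st();side(tag='17',ulo=-.28,uhi=.16,org=(.5055,.4069),ang=81.7)
s=cv2.imread('pics/scene_17.png')[110:270,190:350];cv2.imwrite('pics/s17c.png',cv2.resize(s,None,fx=3.7,fy=3.7,interpolation=cv2.INTER_CUBIC))
E
```

```text
n 276 grasp u,z -0.0442 0.1114
25 basket x [-0.02  -0.019 -0.017] z [-0.002  0.     0.002]
35 basket x [-0.014 -0.013 -0.011] z [0.003 0.005 0.007]
40 basket x [-0.011 -0.01  -0.008] z [0.006 0.008 0.01 ]
45 basket x [-0.009 -0.008 -0.006] z [0.009 0.011 0.013]
u [-0.038 -0.037 -0.034] z [0.064 0.066 0.068]
t 24.4 tcp [0.5004 0.3628 0.0926] rot [-1.800e+02  1.000e-02 -9.833e+01] F [-0.79 -0.33 -3.  ] M [ 0.01 -0.09  0.01] w 0.0615 j [ 54.  22. -16.  -0. -52. -62.]
```

View pics/wo17.png

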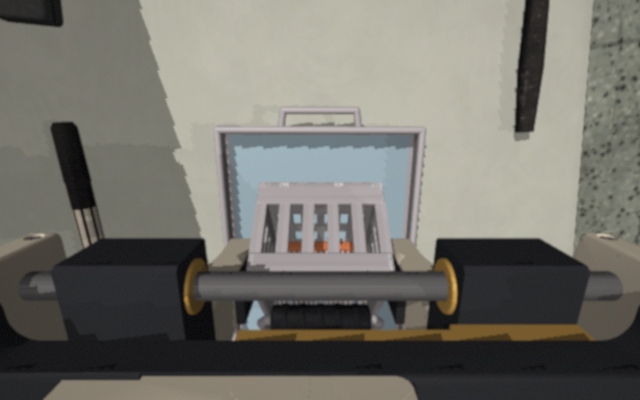

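View pics/side_17.png

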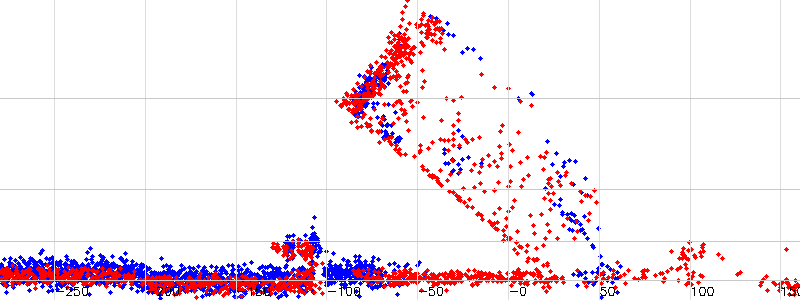

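View pics/s17c.png

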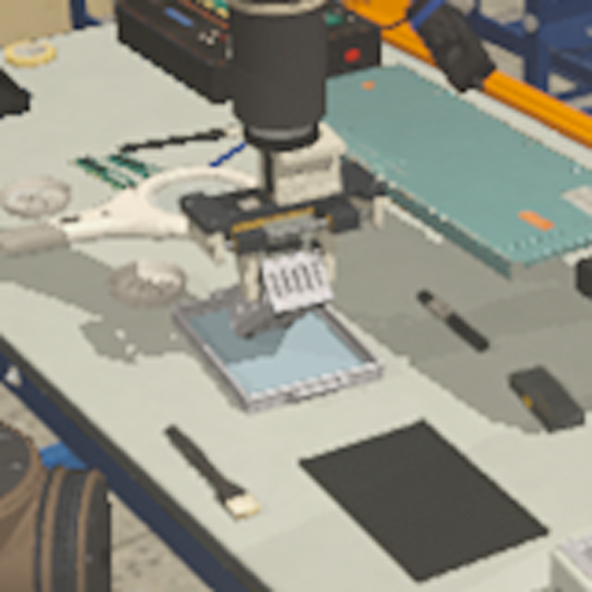

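Emit:
{"method": "step_arm", "body": {"commands": [[[0, 0, 0], 0], [[-1, 0, -1], 0], [[-2, 0, -2], 0], [[-3, 0, -2], 0], [[0, 0, 0], 0]], "grip_force": 8}}

```text
time_s: 25.12
tcp_pos: [0.5014, 0.3692, 0.0978]
eef_rot: [-180.0, 0.0, -98.3]
contact_force: [-0.1, -0.4, -3.0]
gripper_width: 0.0622
```

Emit:
{"method": "step_arm", "body": {"commands": [[[0, 0, 0], 0], [[1, 0, -1], 0], [[3, 0, -1], 0], [[5, 0, 0], 0], [[6, 0, 0], 0], [[6, 0, 0], 0], [[6, 0, 0], 0], [[3, 0, 0], 0], [[0, 0, 0], 0]], "grip_force": 30}}

```text
time_s: 26.25
tcp_pos: [0.4969, 0.3387, 0.0996]
eef_rot: [180.0, -0.0, -98.3]
contact_force: [-0.1, -1.4, -3.4]
gripper_width: 0.0621
```

```bash
python3 or.py 18; python3 - <<'E'
from h import *
st();side(tag='18',ulo=-.28,uhi=.16,org=(.5055,.4069),ang=81.7)
s=cv2.imread('pics/scene_18.png')[110:270,190:350];cv2.imwrite('pics/s18c.png',cv2.resize(s,None,fx=3.7,fy=3.7,interpolation=cv2.INTER_CUBIC))
E
```

```text
n 0 grasp u,z -0.0687 0.1184
t 26.3 tcp [0.497  0.3389 0.0996] rot [-1.800e+02 -1.000e-02 -9.833e+01] F [-0.92 -0.16 -2.93] M [-0.29 -0.05 -0.01] w 0.0617 j [ 53.  20. -18.   0. -52. -61.]Traceback (most recent call last):
  File "or.py", line 15, in <module>
    go(sys.argv[1])
    ~~^^^^^^^^^^^^^
  File "or.py", line 13, in go
    print(th,'basket x',np.percentile(bx,[5,50,95]).round(3),'z',np.percentile(bz,[5,50,95]).round(3))
                        ~~~~~~~~~~~~~^^^^^^^^^^^^^^
    return _quantile_unchecked(
        a, q, axis, out, overwrite_input, method, keepdims, weights)
    return _ureduce(a,
                    func=_quantile_ureduce_func,
    ...<5 lines>...
                    overwrite_input=overwrite_input,
                    method=method)
    r = func(a, **kwargs)
    result = _quantile(arr,
                       quantiles=q,
    ...<2 lines>...
                       out=out,
                       weights=wgt)
    slices_having_nans = np.isnan(arr[-1, ...])
                                  ~~~^^^^^^^^^
IndexError: index -1 is out of bounds for axis 0 with size 0
```

View pics/wo18.png

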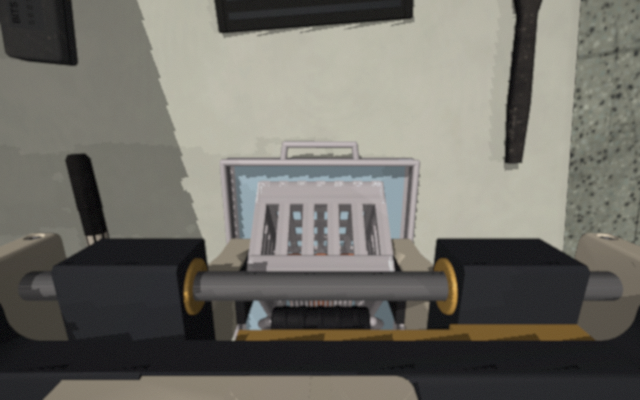

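View pics/side_18.png

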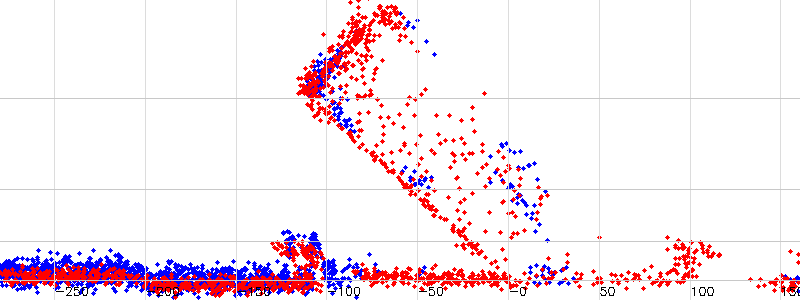

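View pics/s18c.png

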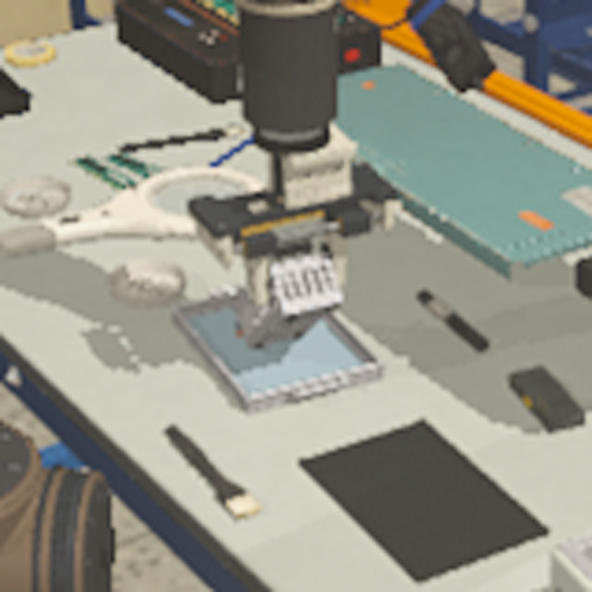

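Emit:
{"method": "step_arm", "body": {"commands": [[[3, 0, 0], 0], [[6, 0, 0], 0], [[6, 0, 0], 0], [[6, 0, 0], 0], [[6, 0, 0], 0], [[6, 0, 0], 0], [[5, 0, 0], 0], [[2, 0, 0], 0], [[0, 0, 0], 0]]}}

```text
time_s: 27.52
tcp_pos: [0.4911, 0.2992, 0.0997]
eef_rot: [-180.0, -0.0, -98.3]
contact_force: [0.6, -0.6, -1.5]
gripper_width: 0.0618
```

```bash
python3 - <<'E'
from h import *
st();cap('wrist','wo19.png');side(tag='19',ulo=-.28,uhi=.16,org=(.5055,.4069),ang=81.7)
s=cv2.imread('pics/scene_19.png')[110:270,190:350];cv2.imwrite('pics/s19c.png',cv2.resize(s,None,fx=3.7,fy=3.7,interpolation=cv2.INTER_CUBIC))
E
```

```text
t 27.52 tcp [0.4911 0.2992 0.0997] rot [-1.800e+02 -1.000e-02 -9.833e+01] F [ 0.56 -0.58 -1.5 ] M [-0.1  -0.08 -0.03] w 0.0618 j [ 51.  18. -22.   0. -51. -59.]
```

View pics/wo19.png

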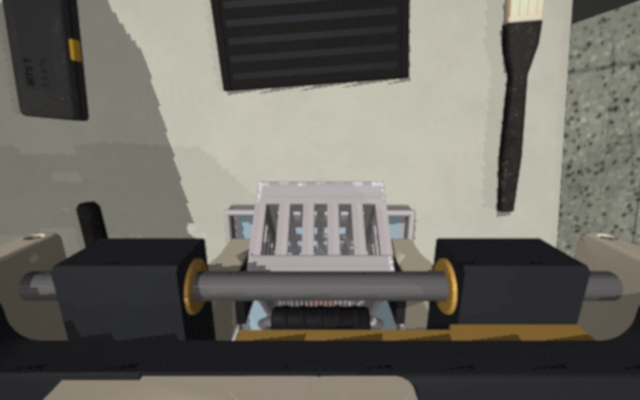

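View pics/side_19.png

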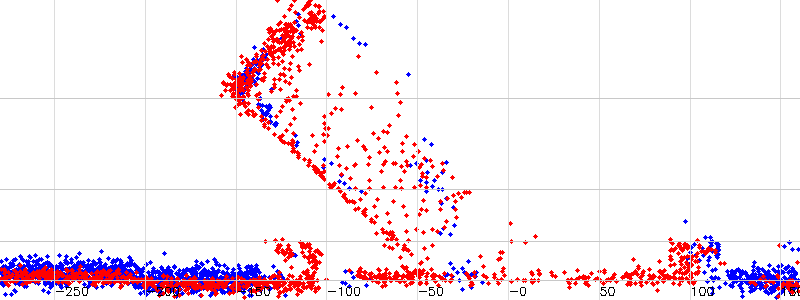

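View pics/s19c.png

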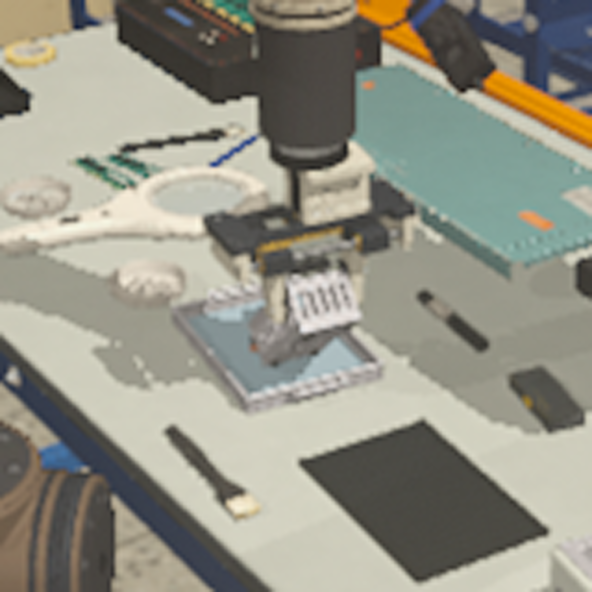

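```bash
python3 - <<'E'
from h import *
c=cap('scene')
ex=np.array([.1444,.9895]);ey=np.array([-ex[1],ex[0]])
for t in(16,17,18,19):
    im=cv2.imread(f'pics/scene_{t}.png').astype(int)[:,:,::-1]
    m=(im[...,0]-im[...,2]>35);m[:185]=0;m[225:]=0;m[:,:240]=0;m[:,:290]&=True;m[:,295:]=0
    p=np.argwhere(m);print(t,len(p))
    for v,u in p[:12]:
        w=ray(c,u,v,.006);d=w[:2]-[.5055,.4069];print((u,v),im[v,u],'u',(d@ex*1000).round(),'v',(d@ey*1000).round())
for t in(18,19):
    s=cv2.imread(f'pics/scene_{t}.png')[180:225,240:300];cv2.imwrite(f'pics/z{t}.png',cv2.resize(s,None,fx=12,fy=12,interpolation=cv2.INTER_CUBIC))
E
```

```text
16 1
(np.int64(261), np.int64(185)) [100  86  60] u 133.0 v -52.0
17 0
18 2
(np.int64(254), np.int64(200)) [138 112  96] u 31.0 v 22.0
(np.int64(255), np.int64(200)) [137 114 101] u 30.0 v 18.0
19 3
(np.int64(258), np.int64(203)) [130  96  78] u 3.0 v 17.0
(np.int64(258), np.int64(204)) [141 107  89] u -4.0 v 20.0
(np.int64(259), np.int64(204)) [137 115 101] u -6.0 v 17.0
```

View pics/z19.png

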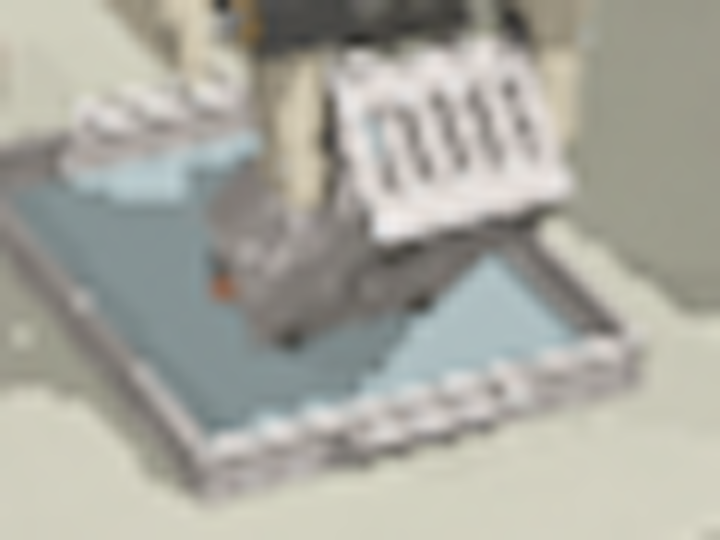

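View pics/z18.png

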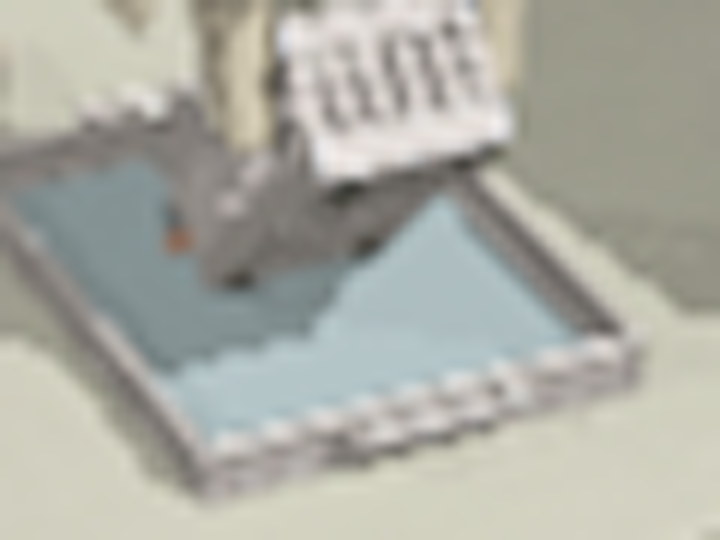

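Emit:
{"method": "step_arm", "body": {"commands": [[[-2, 0, -2], 0], [[-5, 0, -3], 0], [[-6, 0, -3], 0], [[-6, 0, -3], 0], [[-6, 0, -3], 0], [[-6, 0, -3], 0], [[-6, 0, -3], 0], [[-3, 0, -2], 0], [[0, 0, 0], 0]]}}

```text
time_s: 28.85
tcp_pos: [0.497, 0.3393, 0.1217]
eef_rot: [-180.0, 0.0, -98.3]
contact_force: [0.7, -1.3, -4.2]
gripper_width: 0.0617
```

```bash
python3 - <<'E'
from h import *
st();cap('wrist','wo20.png');side(tag='20',ulo=-.28,uhi=.16,org=(.5055,.4069),ang=81.7)
s=cv2.imread('pics/scene_20.png')[165:225,230:310];cv2.imwrite('pics/z20.png',cv2.resize(s,None,fx=9,fy=9,interpolation=cv2.INTER_CUBIC))
E
```

```text
t 28.85 tcp [0.497  0.3393 0.1217] rot [-1.7999e+02  1.0000e-02 -9.8320e+01] F [ 0.66 -1.26 -4.18] M [-0.18 -0.08 -0.01] w 0.0617 j [ 53.  19. -17.   0. -55. -61.]
```

View pics/wo20.png

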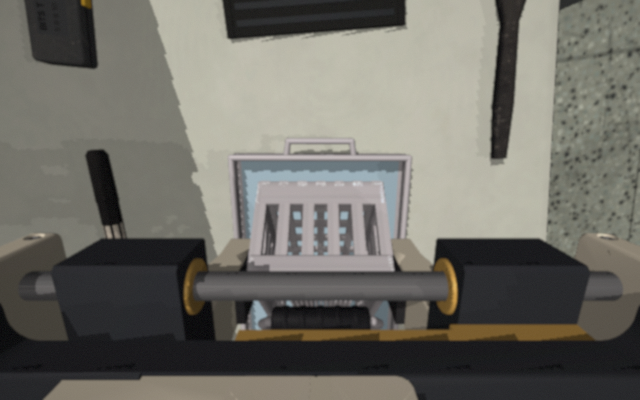

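View pics/side_20.png

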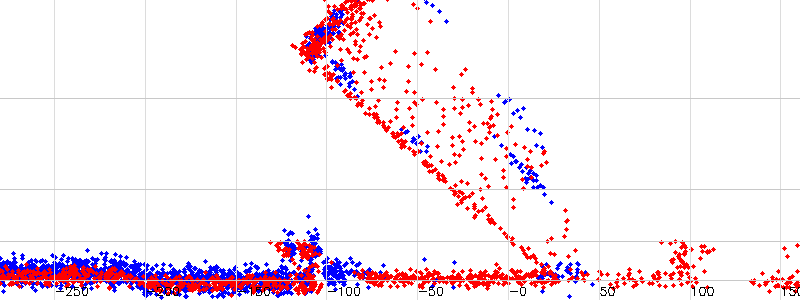

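View pics/z20.png

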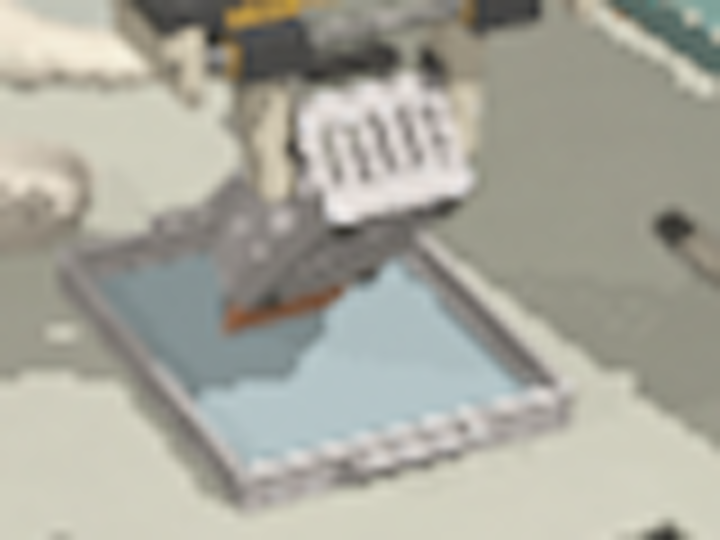

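Emit:
{"method": "step_arm", "body": {"commands": [[[-3, 0, -2], 0], [[-5, 0, -3], 0], [[-5, 0, -3], 0], [[-5, 0, -3], 0], [[-2, 0, -1], 0], [[0, 0, 0], 0], [[0, 0, 0], 0]]}}

```text
time_s: 29.88
tcp_pos: [0.4998, 0.3587, 0.1335]
eef_rot: [180.0, -0.0, -98.3]
contact_force: [-1.4, -0.0, -3.4]
gripper_width: 0.0618
```

```bash
python3 - <<'E'
from h import *
st();cap('wrist','wo21.png');side(tag='21',ulo=-.28,uhi=.16,org=(.5055,.4069),ang=81.7)
s=cv2.imread('pics/scene_21.png')[165:225,230:310];cv2.imwrite('pics/z21.png',cv2.resize(s,None,fx=9,fy=9,interpolation=cv2.INTER_CUBIC))
E
```

```text
t 29.88 tcp [0.4998 0.3587 0.1335] rot [ 1.7999e+02 -1.0000e-02 -9.8330e+01] F [-1.36 -0.02 -3.45] M [0.11 0.   0.04] w 0.0618 j [ 54.  19. -14.  -0. -57. -62.]
```

View pics/side_21.png

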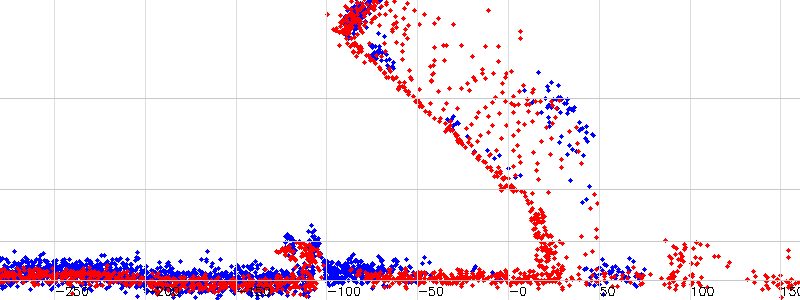

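View pics/z21.png

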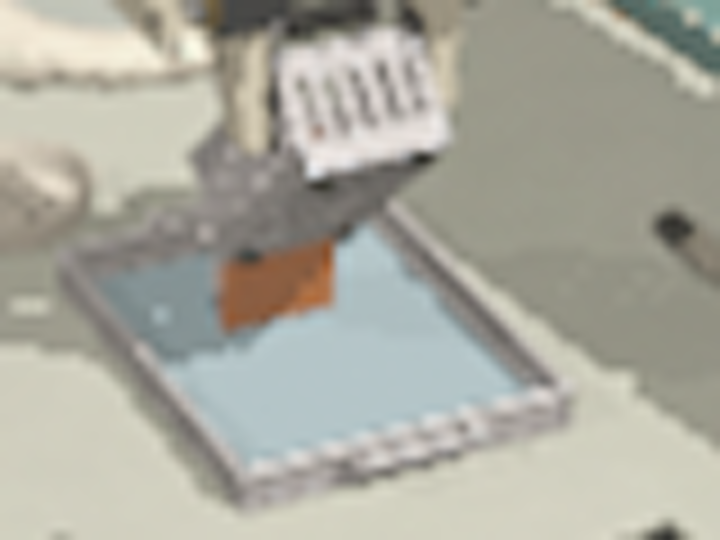

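Emit:
{"method": "step_arm", "body": {"commands": [[[2, 0, 0], 0], [[3, 0, 0], 0], [[4, 0, 0], 0], [[4, 0, 0], 0], [[4, 0, 0], 0], [[4, 0, 0], 0], [[4, 0, 0], 0], [[2, 0, 0], 0], [[0, 0, 0], 0]]}}

```text
time_s: 31.15
tcp_pos: [0.4959, 0.332, 0.1336]
eef_rot: [-180.0, -0.0, -98.3]
contact_force: [0.2, -0.9, -3.7]
gripper_width: 0.0622
```

```bash
python3 - <<'E'
from h import *
st();cap('wrist','wo22.png');side(tag='22',ulo=-.28,uhi=.16,org=(.5055,.4069),ang=81.7)
s=cv2.imread('pics/scene_22.png')[165:225,230:310];cv2.imwrite('pics/z22.png',cv2.resize(s,None,fx=9,fy=9,interpolation=cv2.INTER_CUBIC))
E
```

```text
t 31.15 tcp [0.4959 0.332  0.1336] rot [-1.800e+02 -1.000e-02 -9.833e+01] F [ 0.21 -0.88 -3.7 ] M [-0.28  0.02 -0.03] w 0.0622 j [ 53.  18. -17.   0. -56. -61.]
```

View pics/side_22.png

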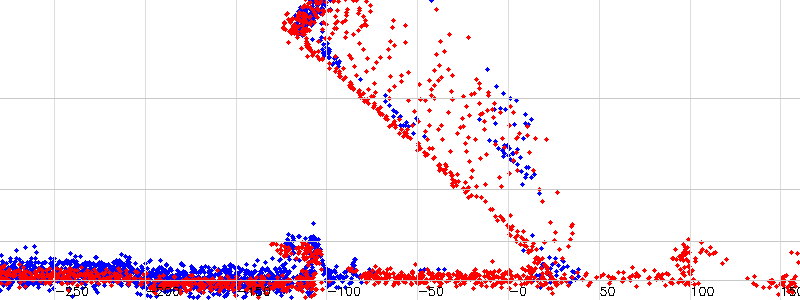

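View pics/z22.png

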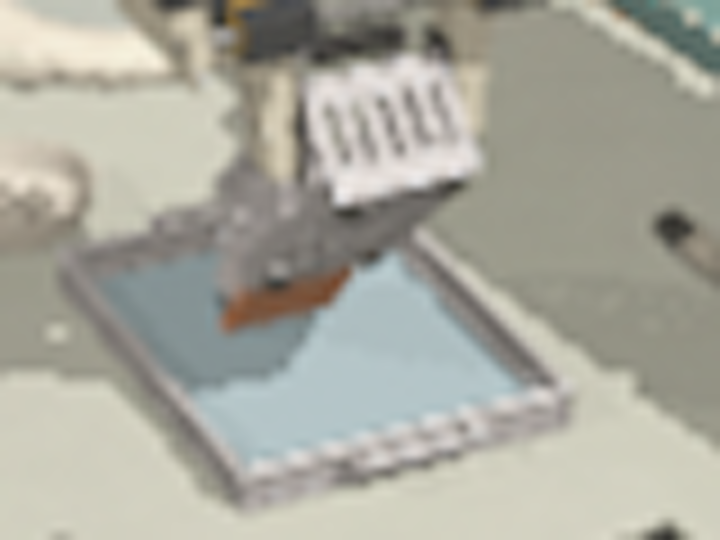

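View pics/wo22.png

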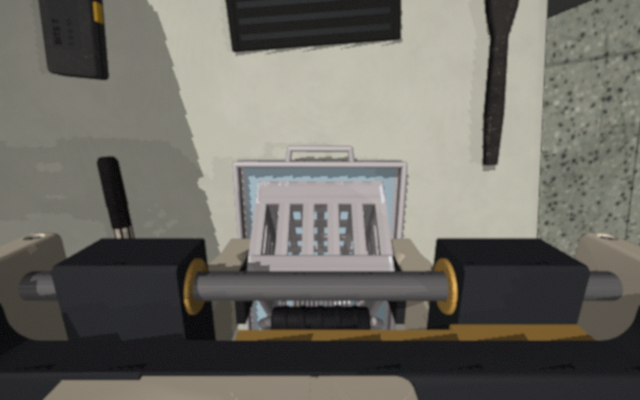

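Emit:
{"method": "step_arm", "body": {"commands": [[[2, 0, 0], 0], [[3, 0, 0], 0], [[4, 0, 0], 0], [[4, 0, 0], 0], [[4, 0, 0], 0], [[4, 0, 0], 0], [[2, 0, 0], 0], [[0, 0, 0], 0]]}}

```text
time_s: 32.3
tcp_pos: [0.4926, 0.3092, 0.1336]
eef_rot: [-180.0, -0.0, -98.3]
contact_force: [-0.0, 0.0, -3.2]
gripper_width: 0.0615
```

```bash
python3 - <<'E'
from h import *
st();cap('wrist','wo23.png');side(tag='23',ulo=-.28,uhi=.16,org=(.5055,.4069),ang=81.7)
s=cv2.imread('pics/scene_23.png')[165:225,230:310];cv2.imwrite('pics/z23.png',cv2.resize(s,None,fx=9,fy=9,interpolation=cv2.INTER_CUBIC))
E
```

```text
t 32.3 tcp [0.4926 0.3092 0.1336] rot [-1.800e+02 -1.000e-02 -9.833e+01] F [-0.02  0.04 -3.21] M [-0.28  0.01 -0.02] w 0.0615 j [ 51.  16. -19.   0. -55. -60.]
```

View pics/side_23.png

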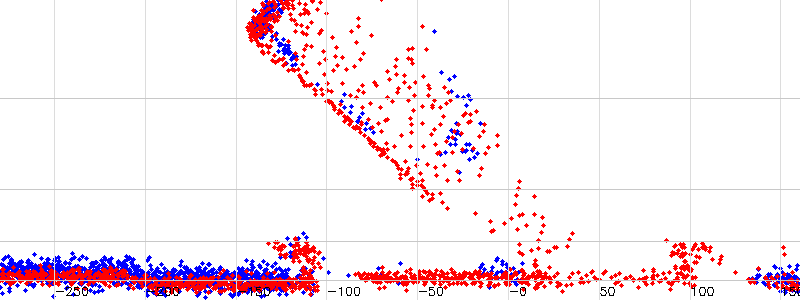

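View pics/z23.png

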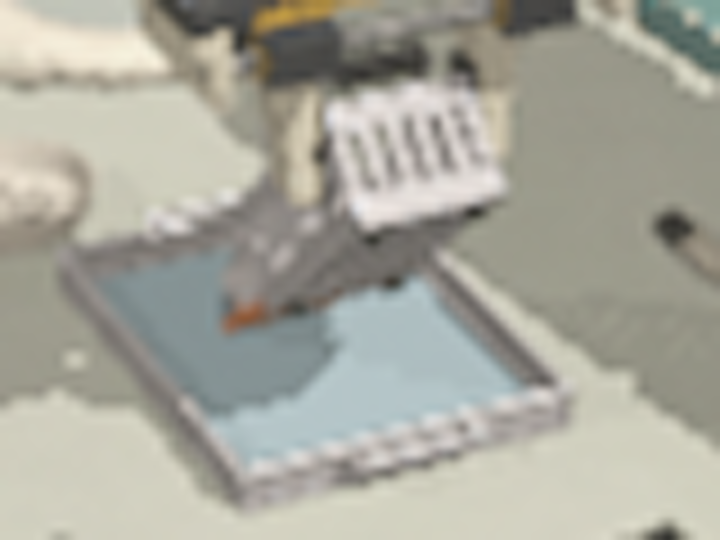

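Emit:
{"method": "step_arm", "body": {"commands": [[[3, 0, 1], 0], [[4, 0, 2], 0], [[4, 0, 3], 0], [[4, 0, 3], 0], [[4, 0, 3], 0], [[4, 0, 3], 0], [[3, 0, 2], 0], [[0, 0, 0], 0]]}}

```text
time_s: 33.45
tcp_pos: [0.4887, 0.2833, 0.1164]
eef_rot: [180.0, -0.0, -98.3]
contact_force: [-0.7, -0.5, -3.2]
gripper_width: 0.0613
```

```bash
python3 - <<'E'
from h import *
st();cap('wrist','wo24.png');side(tag='24',ulo=-.28,uhi=.16,org=(.5055,.4069),ang=81.7)
s=cv2.imread('pics/scene_24.png')[165:225,230:310];cv2.imwrite('pics/z24.png',cv2.resize(s,None,fx=9,fy=9,interpolation=cv2.INTER_CUBIC))
E
```

```text
t 33.45 tcp [0.4887 0.2833 0.1164] rot [ 1.7999e+02 -3.0000e-02 -9.8340e+01] F [-0.73 -0.46 -3.16] M [-0.28 -0.02  0.01] w 0.0613 j [ 50.  16. -22.   0. -52. -58.]
```

View pics/side_24.png

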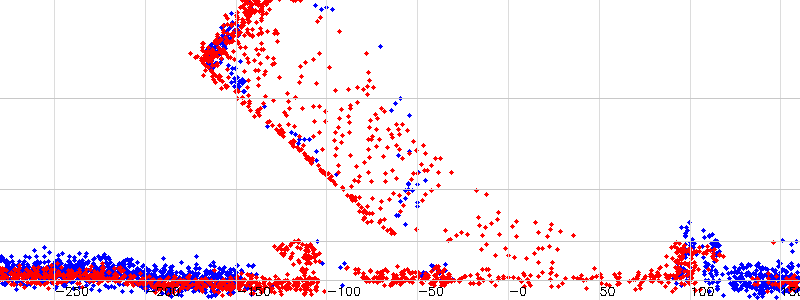

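View pics/z24.png

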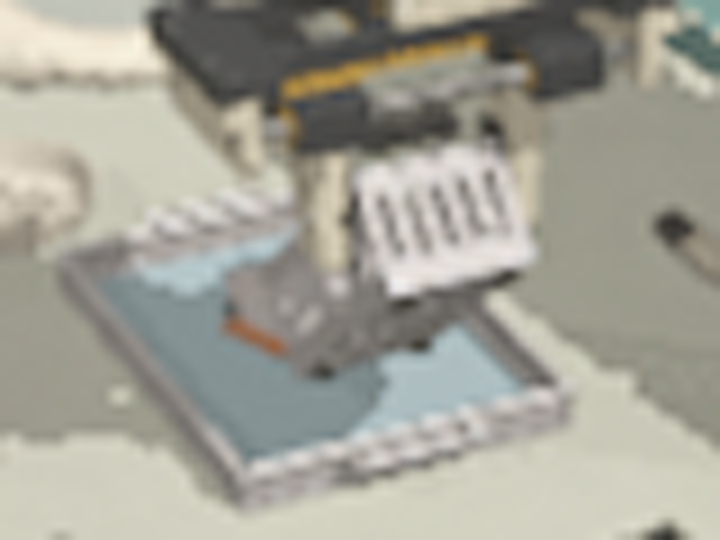

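Emit:
{"method": "step_arm", "body": {"commands": [[[0, 0, 2], 0], [[1, 0, 3], 0], [[1, 0, 3], 0], [[1, 0, 3], 0], [[1, 0, 1], 0], [[3, 0, 0], 0], [[4, 0, 0], 0], [[4, 0, 0], 0], [[0, 0, 0], 0]]}}

```text
time_s: 34.72
tcp_pos: [0.4866, 0.2686, 0.1046]
eef_rot: [180.0, 0.0, -98.3]
contact_force: [-0.3, 0.4, -0.1]
gripper_width: 0.0619
```

```bash
python3 - <<'E'
from h import *
st();cap('wrist','wo25.png');side(tag='25',ulo=-.28,uhi=.16,org=(.5055,.4069),ang=81.7)
s=cv2.imread('pics/scene_25.png')[165:225,230:310];cv2.imwrite('pics/z25.png',cv2.resize(s,None,fx=9,fy=9,interpolation=cv2.INTER_CUBIC))
E
```

```text
t 34.73 tcp [0.4866 0.2686 0.1046] rot [ 1.800e+02  1.000e-02 -9.834e+01] F [-0.31  0.44 -0.13] M [ 0.67 -0.13 -0.04] w 0.0619 j [ 49.  16. -24.  -0. -50. -57.]
```

View pics/side_25.png

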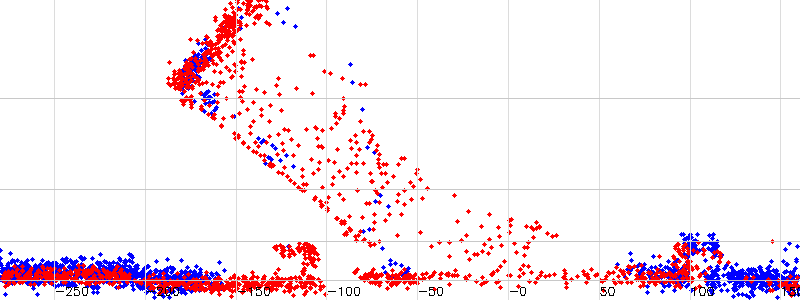

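View pics/z25.png

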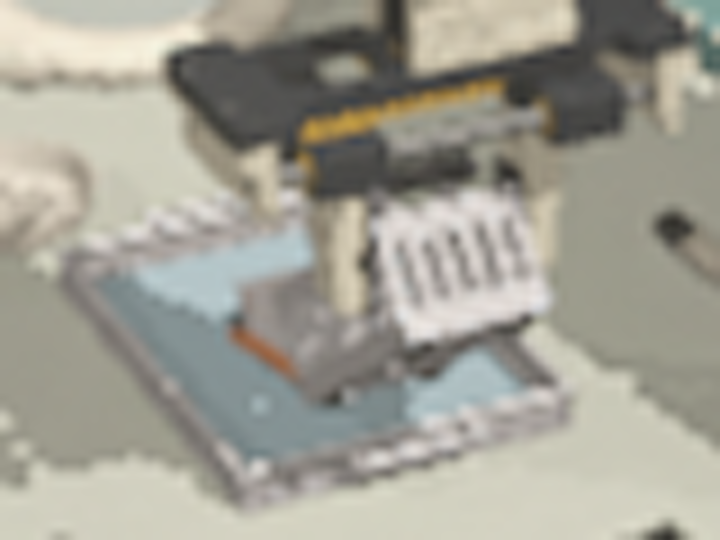

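View pics/wo25.png

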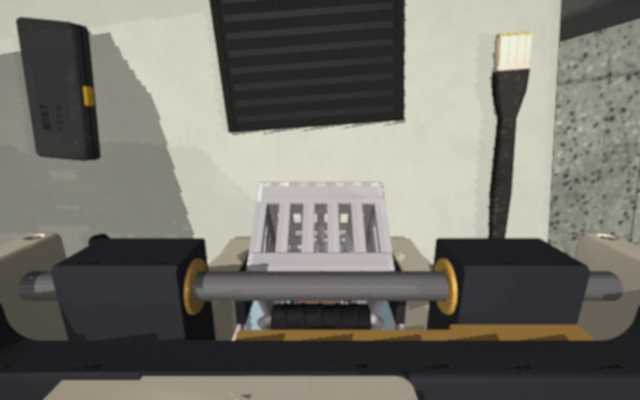

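Emit:
{"method": "step_arm", "body": {"commands": [[[0, 0, -3], 0], [[2, 0, -2], 0], [[3, 0, 0], 0], [[3, 0, 0], 0], [[0, 0, 0], 0]]}}

```text
time_s: 35.5
tcp_pos: [0.4854, 0.2605, 0.1095]
eef_rot: [180.0, -0.0, -98.3]
contact_force: [0.5, -0.7, -2.0]
gripper_width: 0.0618
```

```bash
python3 - <<'E'
from h import *
st();cap('wrist','wo26.png');side(tag='26',ulo=-.28,uhi=.16,org=(.5055,.4069),ang=81.7)
s=cv2.imread('pics/scene_26.png')[165:225,230:310];cv2.imwrite('pics/z26.png',cv2.resize(s,None,fx=9,fy=9,interpolation=cv2.INTER_CUBIC))
E
```

```text
t 35.5 tcp [0.4854 0.2605 0.1095] rot [ 1.7999e+02 -1.0000e-02 -9.8340e+01] F [ 0.47 -0.72 -1.95] M [ 0.02  0.03 -0.01] w 0.0618 j [ 49.  15. -24.   0. -51. -57.]
```

View pics/side_26.png

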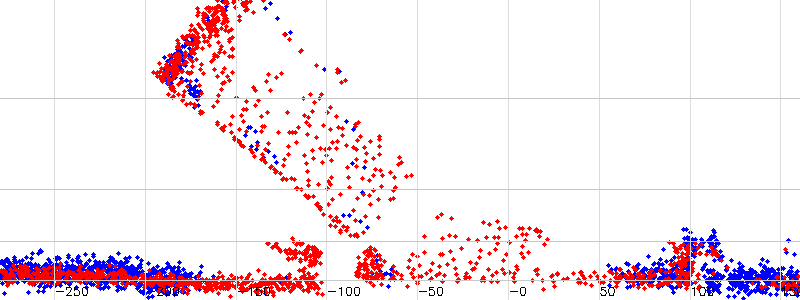

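View pics/z26.png

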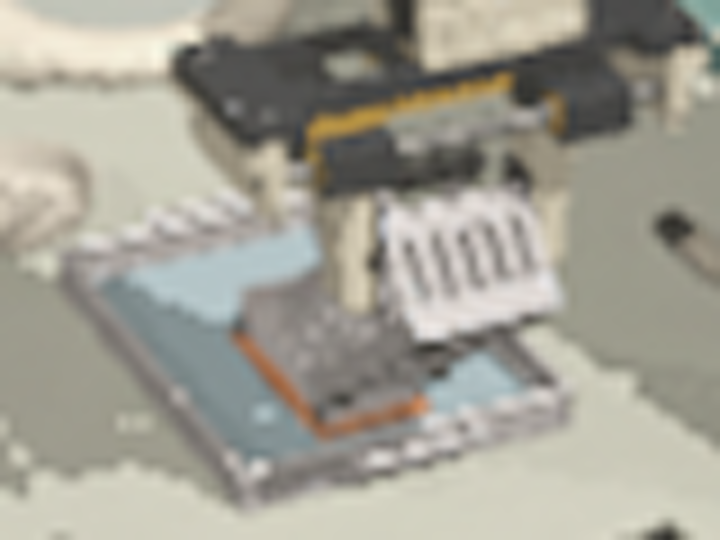

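```bash
python3 - <<'E'
from h import *
plan([(.4806,.2275,.15),(.468,.095,.15),(.468,.095,.1)],yaw0=-98.3)
E
```

```text
[0.4806 0.2275 0.15  ] tool d [ 33.8   0.1 -40.4] n>= 0.8424357686747713
[0.468 0.095 0.15 ] tool d [132.9  -6.7  -0. ] n>= 2.1295639365842014
[0.468 0.095 0.1  ] tool d [ 0. -0. 50.] n>= 0.7999999999999998
```

Emit:
{"method": "step_arm", "body": {"commands": [[[2, 0, -4], 0], [[3, 0, -6], 0], [[4, 0, -7], 0], [[5, 0, -8], 0], [[7, 0, -8], 0], [[12, 1, -6], 0], [[18, 1, -2], 0], [[24, 1, 0], 0], [[26, 1, 0], 0], [[26, 1, 0], 0], [[20, 1, 0], 0], [[12, 0, 0], 0], [[6, 0, 0], 0], [[2, 0, 4], 0], [[0, 0, 12], 0], [[0, 0, 14], 0], [[0, 0, 10], 0], [[0, 0, 6], 0], [[0, 0, 0], 0]], "grip_force": 40}}

```text
time_s: 38.02
tcp_pos: [0.4552, 0.0964, 0.104]
eef_rot: [180.0, -0.0, -98.3]
contact_force: [-0.5, -0.1, -3.1]
gripper_width: 0.0619
```

```bash
python3 - <<'E'
from h import *
st();cap('wrist','wo27.png');side(tag='27',ulo=-.12,uhi=.32)
s=cv2.imread('pics/scene_27.png')[150:260,220:370];cv2.imwrite('pics/z27.png',cv2.resize(s,None,fx=5,fy=5,interpolation=cv2.INTER_CUBIC))
E
```

```text
t 38.02 tcp [0.4552 0.0964 0.104 ] rot [ 1.7996e+02 -5.0000e-02 -9.8320e+01] F [-0.48 -0.1  -3.1 ] M [ 0.01 -0.1  -0.  ] w 0.0619 j [ 36.   8. -35.   0. -48. -45.]
```

View pics/side_27.png

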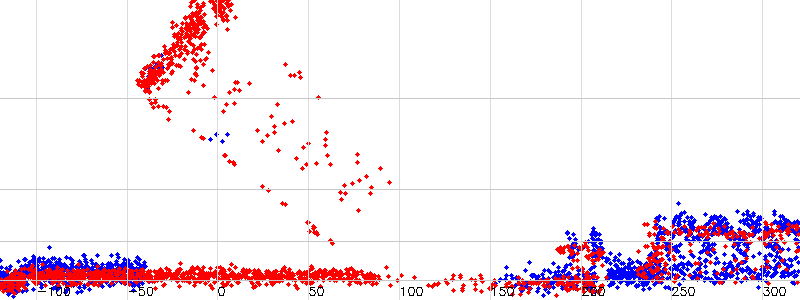

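View pics/z27.png

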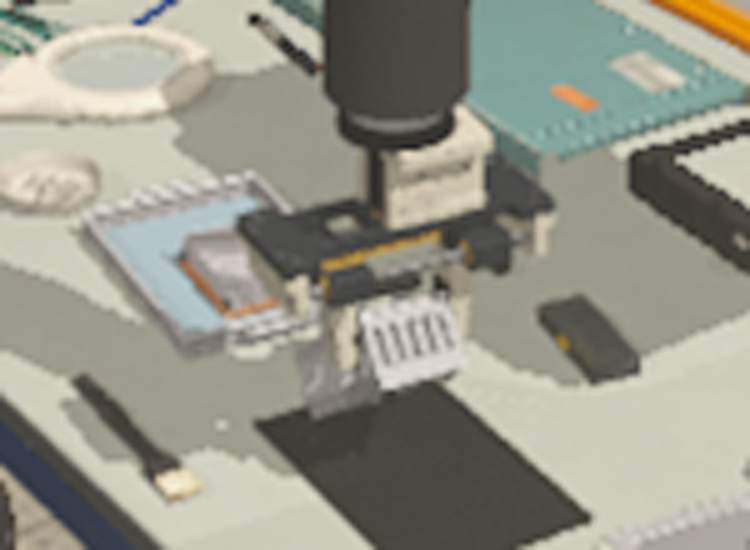

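View pics/wo27.png

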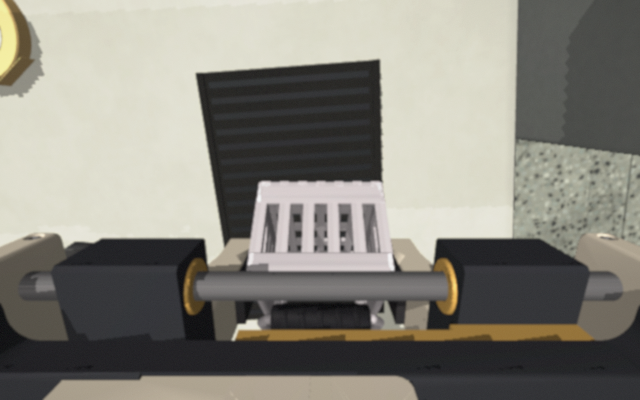

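Emit:
{"method": "step_arm", "body": {"commands": [[[0, -4, 0], 0], [[0, -6, 2], 0], [[0, -3, 4], 0], [[0, 0, 4], 0], [[0, 0, 2], 0], [[0, 0, 0], 0]]}}

```text
time_s: 38.92
tcp_pos: [0.4681, 0.0947, 0.0925]
eef_rot: [180.0, -0.0, -98.3]
contact_force: [-0.7, -0.5, -1.8]
gripper_width: 0.0615
```

Emit:
{"method": "step_arm", "body": {"commands": [[[0, 0, 2], 0], [[2, 0, 3], 0], [[3, 0, 3], 0], [[5, 0, 4], 0], [[5, 0, 4], 0], [[0, 0, 0], 0]], "grip_force": 10}}

```text
time_s: 39.67
tcp_pos: [0.4658, 0.0792, 0.0762]
eef_rot: [180.0, -0.0, -98.4]
contact_force: [0.3, 0.5, -2.2]
gripper_width: 0.0626
```

```bash
python3 - <<'E'
from h import *
st();cap('wrist','wo28.png');side(tag='28',ulo=-.12,uhi=.32)
s=cv2.imread('pics/scene_28.png')[150:260,220:370];cv2.imwrite('pics/z28.png',cv2.resize(s,None,fx=5,fy=5,interpolation=cv2.INTER_CUBIC))
E
```

```text
t 39.67 tcp [0.4658 0.0792 0.0762] rot [ 1.7997e+02 -3.0000e-02 -9.8360e+01] F [ 0.26  0.5  -2.19] M [ 0.   -0.03  0.05] w 0.0626 j [ 34.  11. -36.   0. -44. -42.]
```

View pics/side_28.png

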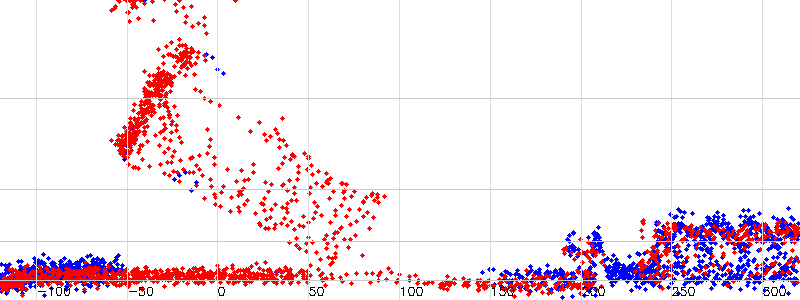

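View pics/z28.png

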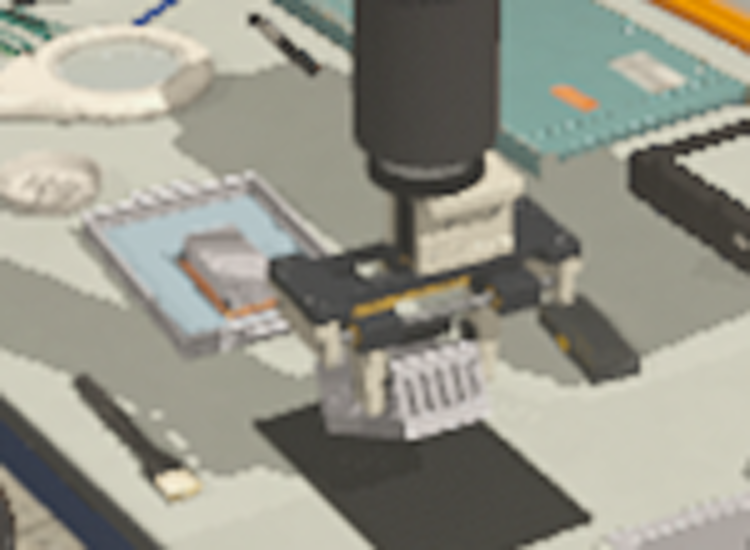

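View pics/wo28.png

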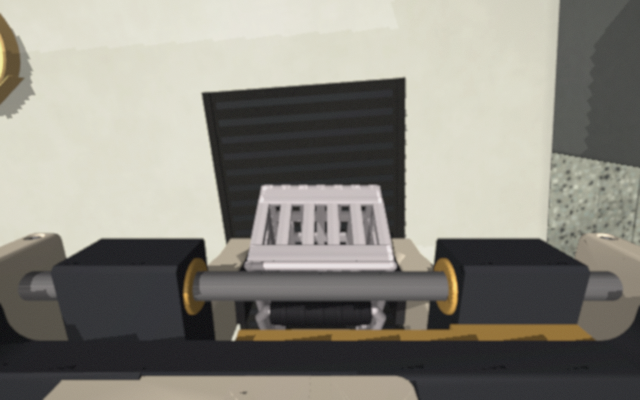

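Emit:
{"method": "step_arm", "body": {"commands": [[[3, 0, 3], 0], [[4, 0, 4], 0], [[4, 0, 4], 0], [[3.5, 0, 4.4], 0], [[3, 0, 4.4], 0], [[3, 0, 4.4], 0], [[3, 0, 4.4], 0], [[2.7, 0, 4.4], 0], [[2, 0, 4.5], 0], [[2, 0, 4.5], 0], [[2, 0, 4.5], 0], [[0, 0, 0], 0]]}}

```text
time_s: 41.32
tcp_pos: [0.4611, 0.0478, 0.0296]
eef_rot: [180.0, -0.0, -98.3]
contact_force: [-0.4, -0.4, -2.5]
gripper_width: 0.0622
```

```bash
python3 - <<'E'
from h import *
st();cap('wrist','wo29.png');side(tag='29',ulo=-.12,uhi=.32)
s=cv2.imread('pics/scene_29.png')[150:260,220:370];cv2.imwrite('pics/z29.png',cv2.resize(s,None,fx=5,fy=5,interpolation=cv2.INTER_CUBIC))
E
```

```text
t 41.33 tcp [0.4611 0.0478 0.0296] rot [ 1.7996e+02 -2.0000e-02 -9.8340e+01] F [-0.41 -0.44 -2.54] M [-0.04 -0.02  0.03] w 0.0622 j [ 30.  14. -40.  -0. -36. -39.]
```

View pics/side_29.png

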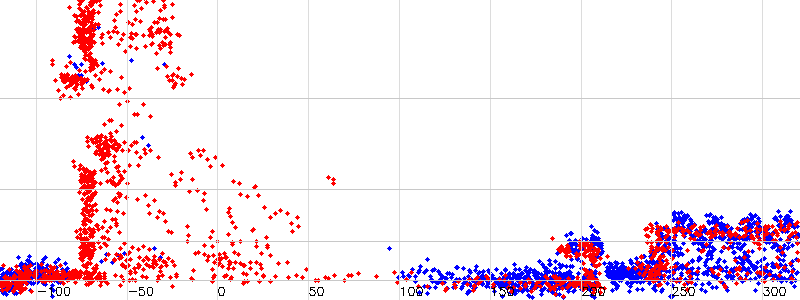

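View pics/z29.png

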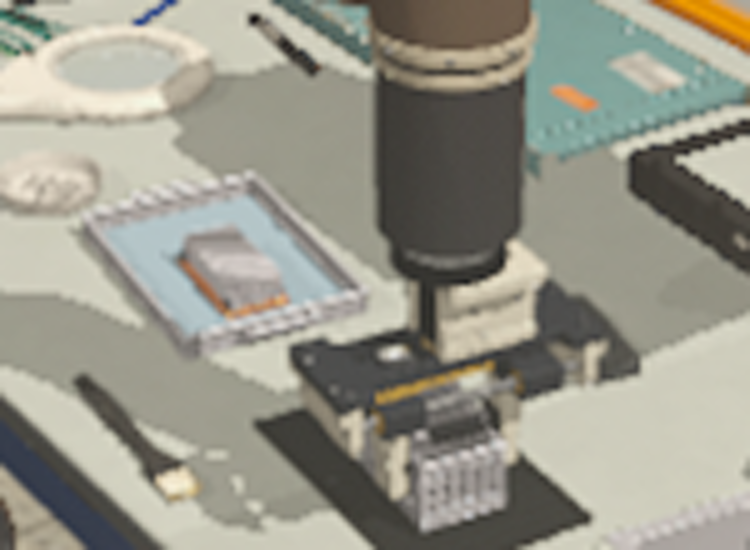

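Emit:
{"method": "step_arm", "body": {"commands": [[[1, 0, 2], 0], [[0, 0, 2], 0], [[0, 0, 1.5], 0], [[0, 0, 0], 0]]}}

```text
time_s: 41.98
tcp_pos: [0.4614, 0.047, 0.0253]
eef_rot: [-180.0, 0.0, -98.3]
contact_force: [-3.8, -0.0, 10.5]
gripper_width: 0.0618
```

Emit:
{"method": "step_arm", "body": {"commands": [[[0, 0, -1], 0], [[0, 0, 0], 0], [[0, 0, 0], 0], [[0, 0, 0], 0], [[0, 0, 0], 0], [[0, 0, 0], 0]], "gripper": 0}}

```text
time_s: 42.72
tcp_pos: [0.4613, 0.047, 0.0255]
eef_rot: [180.0, -0.0, -98.3]
contact_force: [0.2, 0.5, 0.3]
gripper_width: 0.0877
```

Emit:
{"method": "step_arm", "body": {"commands": [[[0, 0, -6], 0], [[0, 0, -20], 0], [[0, 0, -40], 0], [[0, 0, -50], 0], [[0, 0, -50], 0], [[0, 0, -50], 0], [[20, 0, -30], 0], [[30, 0, 0], 0], [[0, 0, 0], 0]]}}

```text
time_s: 43.85
tcp_pos: [0.4535, -0.0037, 0.2724]
eef_rot: [-179.9, 0.0, -98.4]
contact_force: [-0.4, 0.3, -0.5]
gripper_width: 0.0876
```

```bash
python3 - <<'E'
from h import *
st();c=cap('wrist','wo30.png');side(tag='30',ulo=-.12,uhi=.32)
W=cloud(c);z=W[...,2];np.savez('w30.npz',W=W,img=c['img'])
s=cv2.imread('pics/scene_30.png')[150:260,220:370];cv2.imwrite('pics/z30.png',cv2.resize(s,None,fx=5,fy=5,interpolation=cv2.INTER_CUBIC))
E
```

```text
t 43.85 tcp [ 0.4535 -0.0037  0.2724] rot [-1.7994e+02  5.0000e-02 -9.8420e+01] F [-0.36  0.34 -0.48] M [ 0.05 -0.07 -0.02] w 0.0876 j [ 25.  -3. -21.  -0. -71. -33.]
```

View pics/side_30.png

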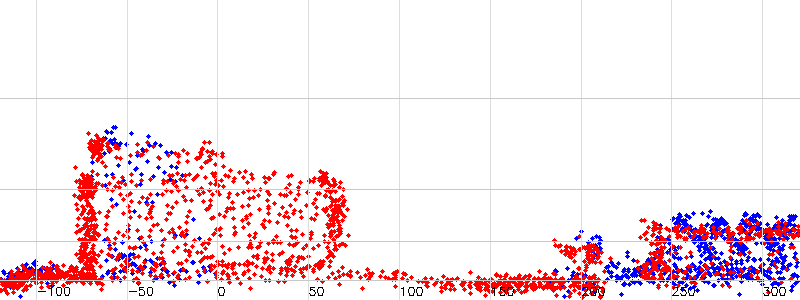

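View pics/z30.png

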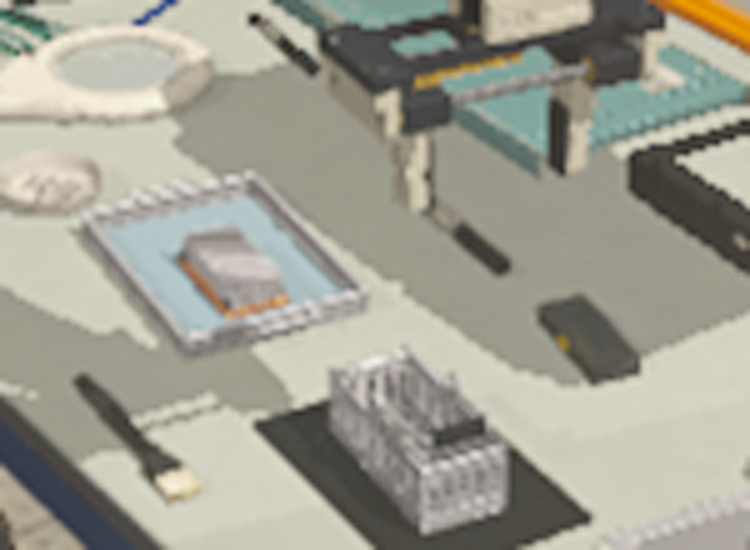

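View pics/wo30.png

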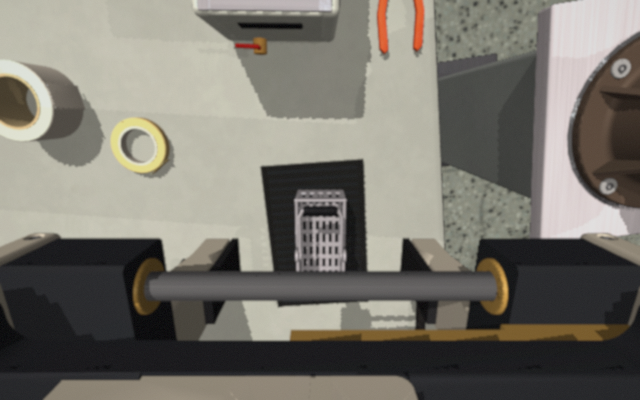

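```bash
python3 - <<'E'
from h import *
for f,b in(('w7.npz',(145,272,285,355)),('w30.npz',(185,272,285,355))):
    d=np.load(f);W=d['W'];im=d['img'];z=W[...,2]
    m=np.zeros(z.shape,bool);m[b[0]:b[1],b[2]:b[3]]=1
    P=W[m&(z>.053)&(z<.062)][:,:2].astype(np.float32);print(f,'rim',cv2.minAreaRect(P))
    k=m&(im.max(-1)<70)&(z>.065);print('bar',k.sum(),np.median(W[k],0),np.percentile(W[k][:,2],[5,95]))
c=cap('scene');W=cloud(c);im=c['img']
ex=np.array([.149,.989]);d=W[...,:2]-[.4688,.0934];u=d@ex;v=d@np.array([-.989,.149]);k=(u>.05)&(u<.11)&(abs(v)<.035)&(W[...,2]>.012)&(W[...,2]<.07)
print('flap-end pts: u pct',np.percentile(u[k],[50,90,99,100]).round(3))
# sink
c=cap('top','top31.png');W=cloud(c);d=W[...,:2]-[.5055,.4069];ex=np.array([.1444,.9895]);u=d@ex;v=d@np.array([-.9895,.1444])
k=(abs(u)<.095)&(abs(v)<.065)&(W[...,2]>.02);P=W[k][:,:2].astype(np.float32)
print('sink',k.sum(),cv2.minAreaRect(P),'u',np.percentile(u[k],[1,99]).round(3),'v',np.percentile(v[k],[1,99]).round(3),'z',np.percentile(W[k][:,2],[5,50,95]).round(3))
s=c['img'][150:250,170:350,::-1];cv2.imwrite('pics/t31.png',cv2.resize(s,None,fx=4.4,fy=4.4,interpolation=cv2.INTER_CUBIC))
s=cap('scene')['img'][210:262,280:330,::-1];cv2.imwrite('pics/f31.png',cv2.resize(s,None,fx=10,fy=10,interpolation=cv2.INTER_CUBIC))
E
```

```text
w7.npz rim ((0.4687564969062805, 0.09335624426603317), (0.13905873894691467, 0.06280167400836945), 81.4286880493164)
bar 438 [0.46073103 0.03413727 0.07759958] [0.07480028 0.31937613]
w30.npz rim ((0.4651932120323181, 0.07128998637199402), (0.09773527830839157, 0.06275194138288498), 81.5428695678711)
bar 331 [0.45853512 0.03245223 0.07781102] [0.07482855 0.35122242]
flap-end pts: u pct [0.063 0.067 0.07  0.073]
sink 284 ((0.5002627372741699, 0.3792652189731598), (0.09422554820775986, 0.046484775841236115), 82.53712463378906) u [-0.073  0.018] v [-0.021  0.021] z [0.021 0.028 0.036]
```

View pics/t31.png

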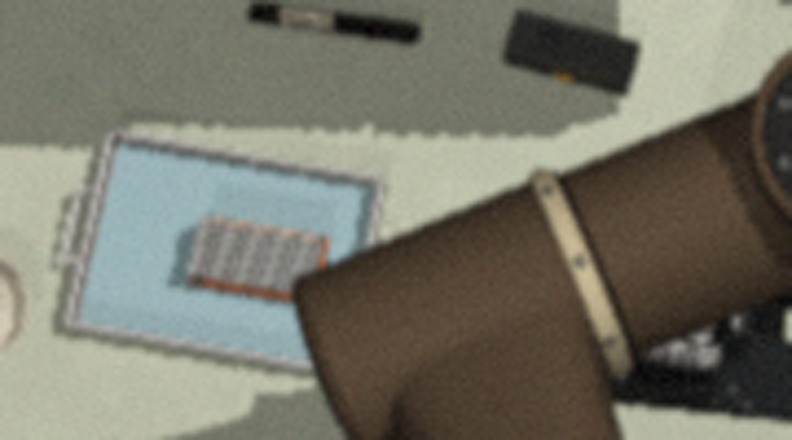

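View pics/f31.png

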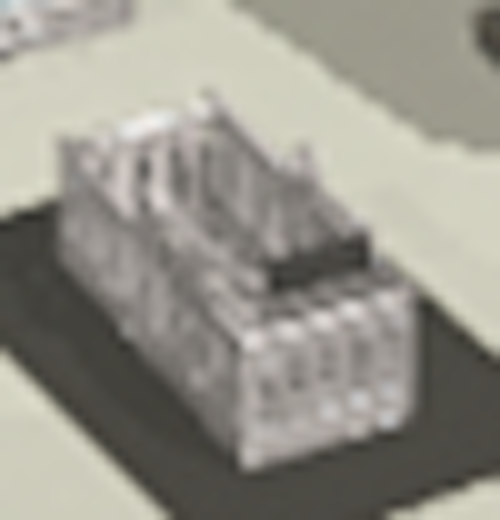

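```bash
python3 -c "
from plant import close_job
print(close_job())"
```

```text
the job is handed in; nothing more can be done
None
```

The job is handed in after about 44 s of the 72 s allowed. The heat sink lies flat, fins up, in the tray, and the empty basket is level on the drip mat with its handle folded back. No verdict came back from the hand-in.

**How it was done:** I lifted the basket out by its handle, stood it on the mat and pushed the handle back over the closed end. I then took it by the side walls near the closed end. The arm can only turn about the tool's axis, so I tipped the basket by easing the grip. It pivoted between the pads until the flap end came down in the tray, and I raised the grip to bring it to about 40–43°. After the pour I levelled it against the mat by the reverse motion.

**Last checks:**
- **Heat sink:** it measures about 94 x 46 mm from above with its top at about 28–30 mm, inside the tray walls.
- **Basket:** it stands level on the mat. The handle grip is at the same height as when first folded (77.7 mm, against 77.6 mm before).
- **Flap:** no measured point stands out beyond the flap end, so I take it as closed.
- **Bystanders:** I made no separate measurement of them. None looked moved in the last pictures, and the arm did not go near them.

**What did not go smoothly:**
- **Tilt:** it measured about 40–43°, a little short of 45°.
- **Jam:** the heat sink caught twice between its nose on the pad and the basket. I freed it by raising the lip to about 40–45 mm, with the nose still on the pad.
- **Steep lean:** while freeing it, the heat sink leaned to about 70° for a moment. I drew the basket back and laid it down again.
- **Final settling:** its tail dropped the last 15 mm or so.

The gripper did not touch the heat sink in any picture I took.

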